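# Kit a lens stack and its hex key in the tray

### The job

Make up the kit for the large lens cell in the black tray. Stack the large optical parts flat between the holder's four posts in build order: the tall plain spacer on the seat, then the glass blank set down gently (never dropped), then the notched retaining ring on top; lay the larger hex key flat in the tool dish. The smaller spacer, blank and hex key belong to another cell: leave them where they lie, and let go of everything at the end.

Things in the scene. Friction and masses are not known exactly. Their poses are not given: they have to be found in the camera images.
- kit_tray: black plastic tray, fixed, 146 (its x) x 196 (its y) mm, floor 3 mm thick, rim 17 mm above the work surface. Origin: centre of its underside, on the work surface. The stack holder and the tool dish stand in it, one in each half along its y (which half varies), 52 mm either side of the centre; they turn with the tray.
- stack_holder: metal holder fixed in the tray: plate 84 x 84 x 8 mm, centre seat 52 mm across with its top 14 mm above the origin, four 8 mm posts at x = +-23, y = +-23 mm, straight to 50 mm, tapering to 3 mm diameter at 58 mm. A 54 mm part fits with 1.5 mm to spare all round. Gaps of 38 mm between posts along its x and y admit fingers. Origin: centre of its underside, 3 mm over the surface; z up.
- tool_dish: shallow grey plastic dish, fixed in the tray, 126 (its x) x 70 (its y) mm outside, 9 mm high, walls and floor 2.5 mm (inside 121 x 65 mm). Origin: centre of its underside, 3 mm above the work surface.
- spacer: large spacer: plain bright aluminium ring, 54 mm outer and 42 mm inner diameter, 14 mm high, lying flat. Origin: centre of its underside; z up.
- lens_blank: large lens blank: pale ground-glass disc, 54 mm diameter, 10 mm thick at its cylindrical edge, a low dome (2.5 mm) in the middle of its top, inside 33 mm diameter. Lies dome up. Origin: centre of its underside; z up.
- retaining_ring: retaining ring: dark steel ring, 54 mm outer and 42 mm inner diameter, 9 mm high, four spanner notches in its top face. There is only one. Origin: centre of its underside; z up.
- hex_key: larger hex key (6 mm): black L-shaped key lying flat, 91 mm long, 33 mm across, bar 8 mm wide and 7 mm high. Origin: centre of the 33 x 91 mm outline, on the underside. The long leg runs along its y from -46 to +46 mm at x = -13 mm; the short leg from there along +x at y = -41.5 mm. Balance point about x = -9, y = -9 mm.
- spacer_small: smaller spacer, to be left: plain aluminium ring, 42 mm outer and 30 mm inner diameter, 14 mm high. Origin: centre of its underside.
- lens_blank_small: smaller lens blank, to be left: pale ground-glass disc, 42 mm diameter, 10 mm at the edge, low dome on top. Origin: centre of its underside.
- hex_key_small: smaller hex key (4 mm), to be left: black L-shaped key, 68 mm long, 24 mm across, 4 mm high. Origin: centre of its outline, on the underside; long leg along its own y at x = -9.5 mm.
Things that resemble listed ones, but are neither listed nor needed, are in the scene too. What is shaped like the spacer but pink is not meant.

How it is judged:
By the outcome, as a careful person would: the job done as asked, in the order asked, and still so for the second after the job is handed in, with the robot touching nothing.
It also fails if it takes over 93 s, if anything falls off the work surface, if the arm or the gripper's body presses on something with over 40 N, if the wrist force passes 120 N, or if a joint passes its speed limit or range.

### The arm

A 6-joint arm with a two-finger parallel gripper is mounted at the origin on a cart in front of the work surface, level with it; the furniture and walls round the work are solid. World frame = base frame: x ahead of the robot, y to its left, z up, the work surface at z = 0. Lengths are in m, angles in rad, forces in N, time in s.
With the tool pointing down it reaches from about 0.275 to 0.825 m from the base axis. Payload 4.9 kg.
Tool frame: the origin (TCP) lies midway between the tips of the shut fingers; the grasp point (between the pads) lies 19 mm behind it (ctrl.pinch_z is the distance from the TCP to the grasp point, in m); z points along the fingers, y is the line along which they close (so a half turn about z gives the same grasp; the last joint's range is limited). The gripper opens to 85 mm and grips with 20 to 120 N. Pads are 22 mm wide; open, the fingers measure 114 mm over their backs; the gripper's body (76 mm by 85 mm) begins 54 mm behind the grasp point. The pads swing forward as they close: fully open they stand 13 mm farther back than shut.
Start: joints at [1.026, 0.326, -0.193, 1.052, 0, 1.437], TCP at [0.22, 0.504, 0.231] pointing down, gripper open.
Joint ranges: [-2.65, 2.65], [-0.97, 1.79], [-1.3, 1.35], [-1.93, 2.1], [-1.47, 1.37], [-3.14, 3.14]. Speed limits (rad/s): [2.57, 2.57, 3.14, 3.14, 3.14, 3.14].

### API

Orientations are given as a unit quaternion [w, x, y, z].
In Python, from plant import ctrl, eyes, sign_off, regions_of gives the robot as it stands. The module is installed in compiled form; this text tells all that it offers.
- The arm moves only by the shell command python3 -m inch 'ROWS' [OPENING] [FORCE]. ROWS is JSON, a list of rows, each an object with "delta_pos": the shift along the tool's x, y, z in units of 25 mm (1.0 is 25 mm), a list of three; "turn": the turn about the tool's z in units of 6 degrees (1.0 is 6 degrees). A call has 1 to 20 rows; each row is the pose to reach, as a shift and turn from the pose commanded when the call began, along the tool's axes at that moment; what a row does not reach only later rows make up. A row lasts 1/12 s, in which the tool goes at most 41.7 mm and 7.16 degrees, less where a joint would pass 70% of its speed; a pose out of reach is approached as far as the arm can. A call with a gripper value outside its range is refused whole. OPENING is the gripper's target within -1 to 1 (fully open at 1, half-way at 0, shut at -1), set as the call begins (- or left out, the last holds). The fingers move at their own pace and stop on an object; FORCE is the grip in N (left out, the last holds). Time passes only in rows, so rows that repeat a pose let the fingers close. It gives the time, the measured TCP pose, the force, the opening and the grip force at its end, in the units of the state.
- ctrl.get_obs(): the state, without advancing time (a new reading comes with each control period).
- eyes.snapshot(name): name is "scene" or "top" or "wrist"; returns a dict with "frame" (384x512x3 uint8, blue, green, red), "fov_y" (degrees; the focal length in pixels is half the picture's height over the tangent of half this angle, whatever the lens; pixels are square), "cx", "cy" (the principal point, pixels), "origin" and "orientation" of the camera in the world. Camera axes: x right, y down, z forward; pixel columns grow to the right and rows downward; lengths in m; the calibration is good to about 2 mm. A picture is of the moment at which its call begins. There is no depth.
- sign_off(): hands the job in; it is judged then, once.
Trained networks look in a picture, given as the dict that the camera call returned (one of the last four; its "shot" number tells which), for a name from the list of things; names that differ only in an ending like _2 or _b are one class to them, and where a whole thing is asked for, a point or a joint stands for the part that bears it (a point fixed in the world has none). Each returns a list of dicts, best first, with "p" (0 to 1); they miss things now and then, are a little off and sometimes report something else, mostly with a low value. They report only what shows in the picture. A call takes as long as a camera call. They do not tell look-alikes from the thing itself.
- regions_of(picture, thing): "region" (384x512 bool, what is visible of it) and "uv" ([column, row] in pixels, amid what is visible of it).
The state is a dict: "clock": time; "qpos": joint angles; "joint_velocities": joint speeds; "effort": joint torques, N m; "tool_pos": TCP position; "ee_rot": TCP orientation; "force": force on the tool from outside, world axes, zero at the start; "ft_torque": the same for the moment, N m; "opening": finger opening in m; "gripper_force": force on a finger pad.
Only numpy, scipy, OpenCV 4.12 (cv2) and the standard library are available. Lean on these libraries where they do the work, as an engineer would, in place of code of your own. Each camera call takes 0.05 s, during which the arm holds its last target. There are 200 camera calls.

## Working session

There is one attempt and no reset: what is moved stays moved. The work goes in short steps, Python scripts to look and compute and a shell command to move; the robot and the scene stay as the last step left them, time stands still between calls to the robot, and variables do not carry over. Pictures are saved under pics/ and viewed, at most 14 in all, crops included, and the job is handed in when it is done.

```bash
mkdir -p pics; cat > h.py <<'E'
import numpy as np,cv2
from plant import ctrl,eyes,regions_of
from scipy.spatial.transform import Rotation as R
def rot(q): return R.from_quat([q[1],q[2],q[3],q[0]]).as_matrix()
def f(s): return s["frame"].shape[0]/2/np.tan(np.radians(s["fov_y"])/2)
def ray(s,uv,z):
    uv=np.atleast_2d(np.asarray(uv,float)); F=f(s)
    d=np.c_[(uv[:,0]-s["cx"])/F,(uv[:,1]-s["cy"])/F,np.ones(len(uv))]@rot(s["orientation"]).T
    o=np.array(s["origin"]); return o+d*((z-o[2])/d[:,2])[:,None]
def proj(s,P):
    c=(np.atleast_2d(P)-np.array(s["origin"]))@rot(s["orientation"]); F=f(s)
    return np.c_[s["cx"]+F*c[:,0]/c[:,2],s["cy"]+F*c[:,1]/c[:,2]]
E
python3 - <<'E'
from h import *
a=eyes.snapshot("top"); cv2.imwrite("pics/top.png",a["frame"])
b=eyes.snapshot("scene"); cv2.imwrite("pics/scene.png",b["frame"])
for s in (a,b): print({k:v for k,v in s.items() if k!="frame"})
for n in "kit_tray stack_holder tool_dish spacer lens_blank retaining_ring hex_key spacer_small lens_blank_small hex_key_small".split():
  for s,nm in ((a,"top"),):
    for r in regions_of(s,n): print(nm,n,round(r["p"],2),np.round(r["uv"]),r["region"].sum(),ray(s,r["uv"],.01)[0].round(3))
o=ctrl.get_obs(); print(o,ctrl.pinch_z)
E
```

```text
{'fov_y': 48.60285529827599, 'cx': 258.21132489359985, 'cy': 191.87643191395352, 'origin': array([ 0.30055888, -0.05046774,  1.15763561]), 'orientation': array([-0.06533212,  0.71271062, -0.69542571,  0.06448537]), 'shot': 1}
{'fov_y': 42.74591361956742, 'cx': 257.13502019059354, 'cy': 191.15059611406267, 'origin': array([0.17180624, 0.29945791, 0.97258601]), 'orientation': array([ 0.09254377, -0.38218737,  0.89181374, -0.22368888]), 'shot': 2}
top kit_tray 0.86 [200. 189.] 1661 [0.519 0.114 0.01 ]
top stack_holder 0.94 [213. 191.] 898 [0.513 0.078 0.01 ]
top stack_holder 0.39 [179. 194.] 1166 [0.503 0.17  0.01 ]
top tool_dish 0.71 [179. 190.] 1189 [0.513 0.171 0.01 ]
top spacer 0.56 [320. 188.] 89 [ 0.529 -0.215  0.01 ]
top lens_blank 0.7 [277. 159.] 290 [ 0.609 -0.097  0.01 ]
top lens_blank 0.21 [311. 186.] 120 [ 0.533 -0.191  0.01 ]
top hex_key 0.68 [354. 163.] 17 [ 0.602 -0.31   0.01 ]
top lens_blank_small 0.52 [178. 192.] 1241 [0.508 0.172 0.01 ]
top lens_blank_small 0.51 [312. 163.] 188 [ 0.598 -0.193  0.01 ]
top hex_key_small 0.56 [353. 207.] 39 [ 0.479 -0.306  0.01 ]
{'clock': 0.6, 'qpos': array([ 1.02581827e+00,  3.26198554e-01, -1.92597917e-01,  1.05196874e+00,
       -1.53054533e-05,  1.43659519e+00]), 'joint_velocities': array([ 6.20386001e-04, -1.18724917e-03,  8.16242182e-04, -5.28683994e-04,
        6.12436959e-05,  2.88421712e-04]), 'effort': array([-8.37076659e-04, -4.43093169e+01,  2.62645465e+01,  1.45726972e-03,
       -1.90949454e-04,  5.85777315e-06]), 'tool_pos': array([0.21963732, 0.50427481, 0.23128242]), 'ee_rot': array([1.23982916e-05, 2.03947471e-01, 9.78981833e-01, 1.21210285e-05]), 'force': array([ 0.44471109,  0.59050027, -0.15980795]), 'ft_torque': array([ 0.00975257,  0.03531655, -0.04861397]), 'gripper_force': 0.0, 'opening': 0.08521443641736404} 0.0187
```

View pics/top.png

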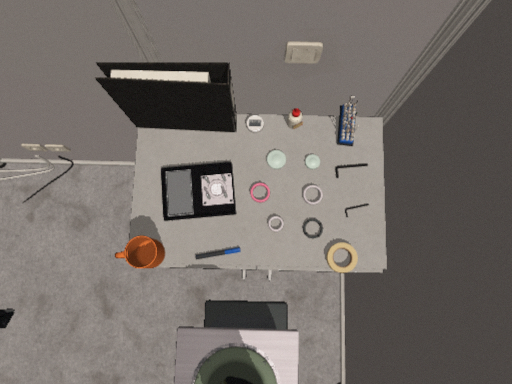

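View pics/scene.png

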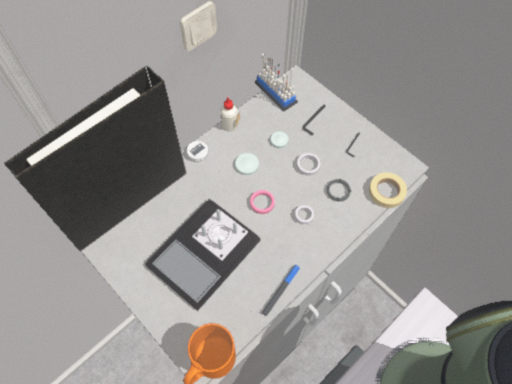

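The top view shows these parts (pixels):
- Spacers: a large bright ring at (313,195) and a smaller one at (276,224). The pink ring at (260,193) is a decoy.
- Blanks: large at (277,159), small at (313,161).
- Dark ring at (313,229).
- Hex keys: large at (352,169), small at (357,209).
- Tray: dish on the left at (180,193), holder at (217,190).

Next I'll measure diameters and make an enlarged crop.

```bash
cat >> h.py <<'E'
def plan(p,yaw=None,obs=None):
    """rows' numbers to bring TCP to p with tool y along world angle yaw (deg, mod 180), tool down"""
    o=obs or ctrl.get_obs(); M=rot(o["ee_rot"]); d=M.T@(np.array(p)-o["tool_pos"])/.025
    t=0
    if yaw is not None:
        cur=np.degrees(np.arctan2(M[1,1],M[0,1])); dy=(yaw-cur+90)%180-90
        t=-dy/6
    print("delta",d.round(2),"turn",round(t,2),"alt",round(t-30*np.sign(t),2),"q6",round(o["qpos"][5],2),"rows>=",int(np.ceil(max(np.linalg.norm(d)*25/41.7,abs(t)*6/7.16)))+1)
E
python3 - <<'E'
from h import *
a=eyes.snapshot("top");w=eyes.snapshot("wrist")
for n,uv in dict(spacer=(313,195),sp_s=(276,224),ring=(313,229),blank=(277,159),bl_s=(313,161),key=(352,169),key_s=(357,209),hold=(217,190),dish=(180,193)).items(): print(n,ray(a,uv,.01)[0].round(3))
o=ctrl.get_obs();M=rot(o["ee_rot"])
print("cam in tool",M.T@(w["origin"]-o["tool_pos"]),"\n",(M.T@rot(w["orientation"])).round(3),w["fov_y"])
cv2.imwrite("pics/crop.png",cv2.resize(a["frame"][135:255,245:395],None,fx=5,fy=5,interpolation=cv2.INTER_CUBIC))
plan((.50,-.20,.30),0)
E
```

```text
spacer [ 0.509 -0.197  0.01 ]
sp_s [ 0.427 -0.097  0.01 ]
ring [ 0.416 -0.197  0.01 ]
blank [ 0.608 -0.096  0.01 ]
bl_s [ 0.605 -0.197  0.01 ]
key [ 0.585 -0.305  0.01 ]
key_s [ 0.473 -0.317  0.01 ]
hold [0.516 0.067 0.01 ]
dish [0.506 0.168 0.01 ]
cam in tool [ 7.83397838e-02 -8.42301059e-05 -1.42202477e-01] 
 [[-0.001 -0.95  -0.312]
 [ 1.    -0.001 -0.001]
 [ 0.    -0.312  0.95 ]] 62.263099459332615
delta [-21.53 -21.35  -2.75] turn 11.08 alt -18.92 q6 1.44 rows>= 20
```

View pics/crop.png

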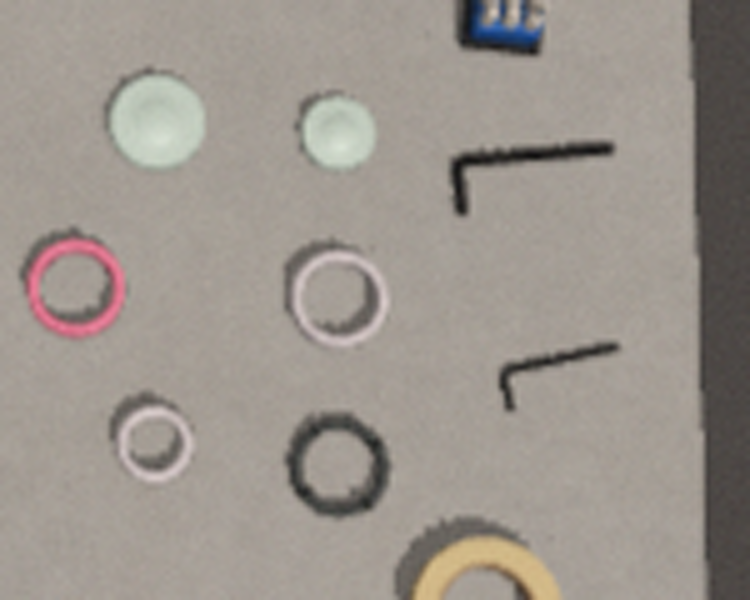

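The crop confirms which parts to use. Crop pixels in brackets:
- **Spacer:** bright (340,297), 54 mm, against the small one (155,442) and the pink one (75,287).
- **Blank:** (157,120), larger than the one at (338,131).
- **Ring:** notched dark ring (337,464).
- **Key:** (535,175), longer and thicker than the one at (560,375).

Now I'll survey with the wrist camera.

```bash
python3 - <<'E'
from h import *
plan((.43,-.18,.30),90)
E
```

```text
delta [-18.64 -21.73  -2.75] turn -3.92 alt 26.08 q6 1.44 rows>= 19
```

```bash
python3 -m inch '[{"delta_pos":[0,0,-1.5],"turn":0},{"delta_pos":[0,0,-2.75],"turn":0},{"delta_pos":[-18.64,-21.73,-2.75],"turn":-3.92},{"delta_pos":[-18.64,-21.73,-2.75],"turn":-3.92},{"delta_pos":[-18.64,-21.73,-2.75],"turn":-3.92},{"delta_pos":[-18.64,-21.73,-2.75],"turn":-3.92},{"delta_pos":[-18.64,-21.73,-2.75],"turn":-3.92},{"delta_pos":[-18.64,-21.73,-2.75],"turn":-3.92},{"delta_pos":[-18.64,-21.73,-2.75],"turn":-3.92},{"delta_pos":[-18.64,-21.73,-2.75],"turn":-3.92},{"delta_pos":[-18.64,-21.73,-2.75],"turn":-3.92},{"delta_pos":[-18.64,-21.73,-2.75],"turn":-3.92},{"delta_pos":[-18.64,-21.73,-2.75],"turn":-3.92},{"delta_pos":[-18.64,-21.73,-2.75],"turn":-3.92},{"delta_pos":[-18.64,-21.73,-2.75],"turn":-3.92},{"delta_pos":[-18.64,-21.73,-2.75],"turn":-3.92},{"delta_pos":[-18.64,-21.73,-2.75],"turn":-3.92},{"delta_pos":[-18.64,-21.73,-2.75],"turn":-3.92},{"delta_pos":[-18.64,-21.73,-2.75],"turn":-3.92},{"delta_pos":[-18.64,-21.73,-2.75],"turn":-3.92}]'
python3 - <<'E'
from h import *
plan((.43,-.18,.30),90)
E
```

```text
clock: 2.37
tool_pos: [0.4313, -0.1851, 0.2999]
ee_rot: [0.001, 0.003, 1.0, -0.001]
force: [0.1, -1.1, -0.5]
opening: 0.0854
gripper_force: 0.0
delta [ 0.05  0.2  -0.01] turn -0.05 alt 29.95 q6 -0.56 rows>= 2
```

```bash
python3 -m inch '[{"delta_pos":[0,0,0],"turn":0},{"delta_pos":[0,0,0],"turn":0},{"delta_pos":[0,0,0],"turn":0}]'
cat > survey.py <<'E'
from h import *
H=dict(spacer=.014,lens_blank=.010,retaining_ring=.009,hex_key=.007)
def survey(names=H,save=None,draw=True):
    s=eyes.snapshot("wrist"); im=s["frame"].copy(); out={}
    for n in names:
        for r in regions_of(s,n):
            m=r["region"].astype(np.uint8); cs,_=cv2.findContours(m,cv2.RETR_EXTERNAL,cv2.CHAIN_APPROX_NONE)
            c=max(cs,key=cv2.contourArea); P=ray(s,c[:,0,:],H.get(n,.01))[:,:2].astype(np.float32)
            (x,y),d,a=cv2.minAreaRect(P); h=cv2.convexHull(P)
            e=cv2.fitEllipse(h) if len(h)>=5 else None
            print(n,"p%.2f"%r["p"],np.round(r["uv"]),"rect",np.round([x,y],4),np.round(d,4),round(a,1),"ell",None if e is None else (np.round(e[0],4),np.round(e[1],4)))
            cv2.drawContours(im,[c],-1,(0,0,255),1)
    if save: cv2.imwrite(save,im)
    return s
E
python3 - <<'E'
from survey import *
survey(save="pics/w1.png"); print(ctrl.get_obs()["tool_pos"])
E
```

```text
clock: 2.62
tool_pos: [0.4294, -0.1786, 0.2999]
ee_rot: [-0.0, -0.0, 1.0, 0.0]
force: [0.4, -0.8, -0.6]
opening: 0.0852
gripper_force: 0.0
spacer p0.91 [350. 207.] rect [ 0.5116 -0.0524] [0.0576 0.0542] 28.6 ell (array([ 0.5118, -0.0525]), array([0.0545, 0.0584]))
spacer p0.70 [238. 212.] rect [ 0.5107 -0.1955] [0.0504 0.0536] 90.0 ell (array([ 0.51  , -0.1951]), array([0.0516, 0.0549]))
lens_blank p0.94 [307. 259.] rect [ 0.6067 -0.0952] [0.0579 0.0526] 20.0 ell (array([ 0.6069, -0.0949]), array([0.053 , 0.0582]))
retaining_ring p0.58 [227. 147.] rect [ 0.419  -0.1966] [0.0519 0.0517] 90.0 ell (array([ 0.4194, -0.1967]), array([0.0523, 0.0528]))
hex_key p0.47 [188. 251.] rect [ 0.5897 -0.2858] [0.0296 0.0722] 31.9 ell (array([ 0.5728, -0.3037]), array([0.0539, 0.0977]))
[ 0.42987286 -0.17878813  0.30038895]
```

View pics/w1.png

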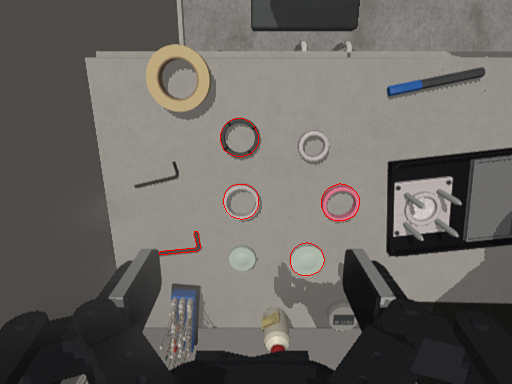

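The wrist view shows the large spacer at (240,201), ring (240,137), blank (307,259), key (185,245) and pink ring (340,203). I'll hover over the spacer to refine its position.

```bash
python3 - <<'E'
from h import *
plan((.510,-.1955,.14),90)
E
```

```text
delta [-3.2  -0.67  6.42] turn 0.01 alt -29.99 q6 -0.55 rows>= 6
```

```bash
python3 -m inch '[{"delta_pos":[-3.2,-0.67,6.4],"turn":0},{"delta_pos":[-3.2,-0.67,6.4],"turn":0},{"delta_pos":[-3.2,-0.67,6.4],"turn":0},{"delta_pos":[-3.2,-0.67,6.4],"turn":0},{"delta_pos":[-3.2,-0.67,6.4],"turn":0},{"delta_pos":[-3.2,-0.67,6.4],"turn":0},{"delta_pos":[-3.2,-0.67,6.4],"turn":0},{"delta_pos":[-3.2,-0.67,6.4],"turn":0},{"delta_pos":[-3.2,-0.67,6.4],"turn":0}]'
python3 - <<'E'
from survey import *
survey(["spacer"],save="pics/w2.png"); print(ctrl.get_obs()["tool_pos"])
E
```

```text
clock: 3.62
tool_pos: [0.5106, -0.1971, 0.1425]
ee_rot: [0.002, 0.0, 1.0, -0.001]
force: [-0.6, -1.0, 0.4]
opening: 0.0852
gripper_force: 0.0
spacer p0.91 [249. 196.] rect [ 0.5106 -0.1954] [0.0516 0.0544] 89.9 ell (array([ 0.5109, -0.1954]), array([0.0522, 0.0547]))
spacer p0.74 [427. 187.] rect [ 0.5135 -0.0546] [0.0579 0.0546] 89.9 ell (array([ 0.5132, -0.0542]), array([0.0533, 0.06  ]))
[ 0.51048094 -0.19711877  0.14211595]
```

View pics/w2.png

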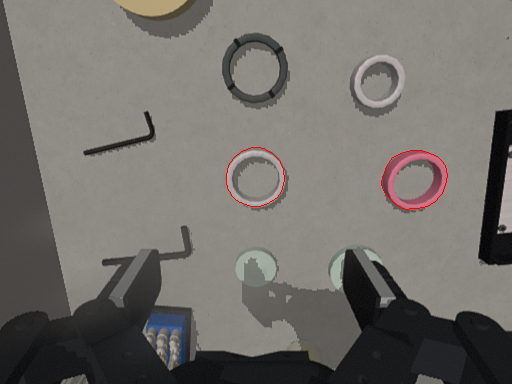

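```bash
cat >> survey.py <<'E'
def circ(s,x,y,z,rs,span=.006,verb=True):
    """rs: list of (radius, sign); sign=+1 brighter inside. Coarse-to-fine grid maximising radial gradient"""
    g=cv2.GaussianBlur(cv2.cvtColor(s["frame"],cv2.COLOR_BGR2GRAY),(0,0),.8).astype(np.float32)
    t=np.linspace(0,2*np.pi,180,endpoint=False)
    def samp(x,y,r):
        uv=proj(s,np.c_[x+r*np.cos(t),y+r*np.sin(t),np.full(t.size,z)]).astype(np.float32)
        return cv2.remap(g,uv[:,:1],uv[:,1:],cv2.INTER_LINEAR).ravel()
    def sc(x,y): return sum(sg*np.clip(samp(x,y,r-.001)-samp(x,y,r+.001),-60,60).mean() if sg else np.clip(abs(samp(x,y,r-.001)-samp(x,y,r+.001)),0,60).mean() for r,sg in rs)
    for st in (.001,.0003):
        k=np.arange(-span,span+1e-9,st) if st==.001 else np.arange(-.0015,.00151,st)
        v,x,y=max((sc(x+i,y+j),x+i,y+j) for i in k for j in k)
    if verb: print("circ",round(x,4),round(y,4),"score",round(v,1))
    return x,y
E
python3 - <<'E'
from survey import *
s=eyes.snapshot("wrist"); print(ctrl.get_obs()["tool_pos"])
circ(s,.5106,-.1954,.014,[(.027,1)]);circ(s,.5106,-.1954,.014,[(.021,-1)]);x,y=circ(s,.5106,-.1954,.014,[(.027,1),(.021,-1)])
rx,ry=circ(s,.418,-.1967,.009,[(.027,-1),(.021,1)])
t=np.linspace(0,6.28,60);im=s["frame"].copy()
for X,Y,z in((x,y,.014),(rx,ry,.009)):
  for r in(.021,.027):
    for u,v in proj(s,np.c_[X+r*np.cos(t),Y+r*np.sin(t),np.full(60,z)]).round().astype(int): im[v,u]=(0,0,255)
cv2.imwrite("pics/w3.png",cv2.resize(im[20:230,180:420],None,fx=2.5,fy=2.5,interpolation=cv2.INTER_NEAREST))
plan((x,y,.05),90)
E
```

```text
[ 0.51038337 -0.19707869  0.14179467]
circ 0.5126 -0.1957 score 25.4
circ 0.5119 -0.1948 score 42.5
circ 0.5123 -0.1951 score 65.2
circ 0.4207 -0.196 score 73.1
delta [-0.07  0.08  3.67] turn -0.0 alt 30.0 q6 -0.5 rows>= 4
```

View pics/w3.png

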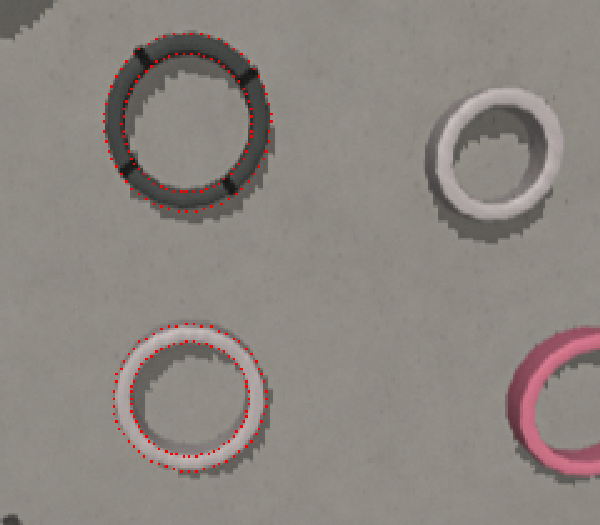

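The fit matches: spacer at (.5123,-.1951), ring at (.4207,-.196). Descending on the spacer with the fingers partly closed.

```bash
python3 -m inch '[{"delta_pos":[-0.07,0.08,1.5],"turn":0},{"delta_pos":[-0.07,0.08,3.0],"turn":0},{"delta_pos":[-0.07,0.08,3.7],"turn":0},{"delta_pos":[-0.07,0.08,3.7],"turn":0},{"delta_pos":[-0.07,0.08,3.7],"turn":0},{"delta_pos":[-0.07,0.08,3.7],"turn":0},{"delta_pos":[-0.07,0.08,3.7],"turn":0},{"delta_pos":[-0.07,0.08,3.7],"turn":0},{"delta_pos":[-0.07,0.08,3.7],"turn":0}]' 0.5 40
python3 - <<'E'
from h import *
plan((.5123,-.1951,.0),90)
E
```

```text
clock: 4.52
tool_pos: [0.5126, -0.1952, 0.0489]
ee_rot: [0.001, 0.0, 1.0, -0.001]
force: [-0.7, 0.1, -0.3]
opening: 0.0641
gripper_force: 0.0
delta [0.02 0.01 1.96] turn -0.0 alt 30.0 q6 -0.5 rows>= 3
```

```bash
python3 -m inch '[{"delta_pos":[0.02,0,1.0],"turn":0},{"delta_pos":[0.02,0,1.5],"turn":0},{"delta_pos":[0.02,0,1.8],"turn":0},{"delta_pos":[0.02,0,1.95],"turn":0},{"delta_pos":[0.02,0,1.95],"turn":0},{"delta_pos":[0.02,0,1.95],"turn":0},{"delta_pos":[0.02,0,1.95],"turn":0}]'
python3 - <<'E'
from h import *
s=eyes.snapshot("wrist");cv2.imwrite("pics/w4.png",s["frame"])
plan((.5123,-.1951,.0),90)
E
```

```text
clock: 5.1
tool_pos: [0.5119, -0.195, -0.0004]
ee_rot: [0.001, 0.0, 1.0, -0.0]
force: [0.1, -0.4, -0.2]
opening: 0.0641
gripper_force: 0.0
delta [-0.02 -0.   -0.02] turn -0.0 alt 30.0 q6 -0.5 rows>= 2
```

View pics/w4.png

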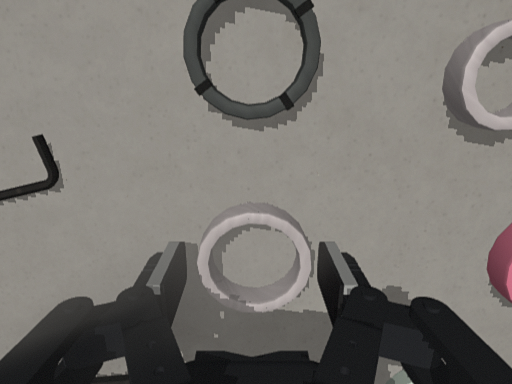

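The spacer sits between the pads at (255,257). Closing.

```bash
python3 -m inch '[{"delta_pos":[0,0,0],"turn":0},{"delta_pos":[0,0,0],"turn":0},{"delta_pos":[0,0,0],"turn":0},{"delta_pos":[0,0,0],"turn":0},{"delta_pos":[0,0,0],"turn":0},{"delta_pos":[0,0,0],"turn":0}]' 0 40
python3 -m inch '[{"delta_pos":[0,0,-0.5],"turn":0},{"delta_pos":[0,0,-1.5],"turn":0},{"delta_pos":[0,0,-3],"turn":0},{"delta_pos":[0,0,-4.5],"turn":0},{"delta_pos":[0,0,-5.6],"turn":0},{"delta_pos":[0,0,-5.6],"turn":0},{"delta_pos":[0,0,-5.6],"turn":0},{"delta_pos":[0,0,-5.6],"turn":0}]'
python3 - <<'E'
from survey import *
s=eyes.snapshot("wrist");cv2.imwrite("pics/w5.png",s["frame"])
o=ctrl.get_obs();M=rot(o["ee_rot"]);w=o["tool_pos"];print(w,o["opening"],o["gripper_force"])
for dz in (.010,.012,.014,.016): 
  circ(s,w[0],w[1],w[2]+dz,[(.027,1),(.021,-1)])
plan((.515,.055,.20),90)
E
```

```text
clock: 5.65
tool_pos: [0.5118, -0.195, -0.0]
ee_rot: [0.001, 0.0, 1.0, -0.0]
force: [-1.4, 0.5, 7.0]
opening: 0.0516
gripper_force: 41.2
clock: 6.32
tool_pos: [0.5107, -0.1944, 0.1384]
ee_rot: [-0.0, 0.0, 1.0, 0.0]
force: [0.0, -0.5, -1.0]
opening: 0.0513
gripper_force: 42.4
[ 0.51019567 -0.19413347  0.1376082 ] 0.05167274477868398 42.351489029824734
circ 0.5138 -0.1951 score 57.8
circ 0.5128 -0.1954 score 62.2
circ 0.5118 -0.1954 score 59.4
circ 0.5105 -0.1958 score 51.7
delta [-0.18  9.97 -2.49] turn -0.0 alt 30.0 q6 -0.5 rows>= 8
```

```bash
python3 -m inch '[{"delta_pos":[1.5,3,-2.5],"turn":0},{"delta_pos":[3.6,9.97,-2.5],"turn":0},{"delta_pos":[3.6,9.97,-2.5],"turn":0},{"delta_pos":[3.6,9.97,-2.5],"turn":0},{"delta_pos":[3.6,9.97,-2.5],"turn":0},{"delta_pos":[3.6,9.97,-2.5],"turn":0},{"delta_pos":[3.6,9.97,-2.5],"turn":0},{"delta_pos":[3.6,9.97,-2.5],"turn":0},{"delta_pos":[3.6,9.97,-2.5],"turn":0},{"delta_pos":[3.6,9.97,-2.5],"turn":0},{"delta_pos":[3.6,9.97,-2.5],"turn":0},{"delta_pos":[3.6,9.97,-2.5],"turn":0},{"delta_pos":[3.6,9.97,-2.5],"turn":0}]'
python3 - <<'E'
from survey import *
s=eyes.snapshot("wrist");cv2.imwrite("pics/w6.png",s["frame"]);np.save("w6.npy",s,allow_pickle=True)
o=ctrl.get_obs();w=o["tool_pos"];print(w)
circ(s,w[0],w[1],w[2]+.014,[(.027,1),(.021,-1)])
for n in("stack_holder","tool_dish","kit_tray"):
  for r in regions_of(s,n): print(n,r["p"],r["uv"],ray(s,r["uv"],.015)[0].round(4))
E
```

```text
clock: 7.45
tool_pos: [0.4214, 0.0537, 0.2008]
ee_rot: [-0.0, 0.001, 1.0, -0.0]
force: [0.2, 0.4, -0.5]
opening: 0.0514
gripper_force: 42.4
[0.4213677  0.05381979 0.2009312 ]
circ 0.4221 0.0525 score 61.1
stack_holder 0.85 [260.9, 247.9] [0.5222 0.0631 0.015 ]
tool_dish 0.89 [353.8, 227.0] [0.4961 0.1679 0.015 ]
kit_tray 0.88 [313.8, 198.7] [0.4619 0.1208 0.015 ]
```

View pics/w6.png

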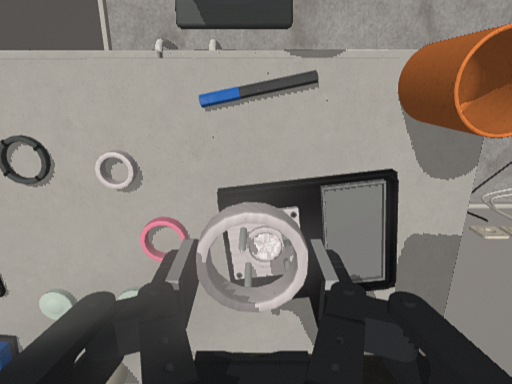

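The held ring at (252,256) hides the holder, so I'll shift +x to bring the holder into the upper half of the view.

```bash
python3 -m inch '[{"delta_pos":[-6.3,0.3,0],"turn":0},{"delta_pos":[-6.3,0.3,0],"turn":0},{"delta_pos":[-6.3,0.3,0],"turn":0},{"delta_pos":[-6.3,0.3,0],"turn":0},{"delta_pos":[-6.3,0.3,0],"turn":0},{"delta_pos":[-6.3,0.3,0],"turn":0},{"delta_pos":[-6.3,0.3,0],"turn":0},{"delta_pos":[-6.3,0.3,0],"turn":0},{"delta_pos":[-6.3,0.3,0],"turn":0},{"delta_pos":[-6.3,0.3,0],"turn":0}]'
python3 - <<'E'
from survey import *
s=eyes.snapshot("wrist");np.save("w7.npy",s,allow_pickle=True)
o=ctrl.get_obs();w=o["tool_pos"];print(w)
circ(s,w[0],w[1],w[2]+.014,[(.027,1),(.021,-1)])
for n in("stack_holder","tool_dish"):
  for r in regions_of(s,n): print(n,r["p"],r["uv"],ray(s,r["uv"],.015)[0].round(4))
u,v=proj(s,[[.516,.065,.02]])[0]; u,v=int(u),int(v);print(u,v)
u0,v0=max(u-80,0),max(v-80,0)
cv2.imwrite("pics/w7.png",cv2.resize(s["frame"][v0:v0+160,u0:u0+200],None,fx=3.7,fy=3.7,interpolation=cv2.INTER_CUBIC));print(u0,v0)
E
```

```text
clock: 8.48
tool_pos: [0.578, 0.0621, 0.2018]
ee_rot: [0.0, 0.0, 1.0, -0.0]
force: [0.2, -0.7, -0.0]
opening: 0.0517
gripper_force: 42.4
[0.57816148 0.06209339 0.20186192]
circ 0.5785 0.0611 score 78.7
stack_holder 0.64 [258.7, 106.7] [0.5207 0.0683 0.015 ]
tool_dish 0.59 [360.5, 90.2] [0.505  0.1688 0.015 ]
255 102
175 22
```

View pics/w7.png

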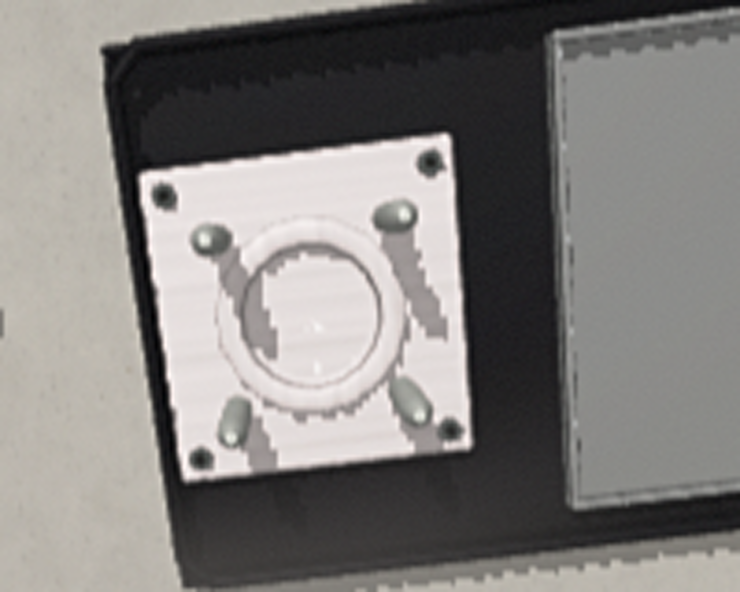

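The holder plate corners in the crop are (140,172), (450,134), (472,448) and (184,482), with post tips near (212,238), (396,215), (412,400) and (236,422). I'll compute the holder pose from both.

```bash
python3 - <<'E'
from survey import *
s=np.load("w7.npy",allow_pickle=True).item()
f2=lambda L:(np.array(L,float)+.5)/3.7-.5+[175,22]
C=ray(s,f2([(140,172),(450,134),(472,448),(184,482)]),.011)[:,:2]; print(C.round(4),C.mean(0).round(4))
print("sides",[np.linalg.norm(C[i]-C[i-1]).round(4) for i in range(4)],"ang",np.degrees(np.arctan2(*(C[1]-C[0])[::-1])),np.degrees(np.arctan2(*(C[2]-C[3])[::-1])),np.degrees(np.arctan2(*(C[2]-C[1])[::-1])),np.degrees(np.arctan2(*(C[3]-C[0])[::-1])))
T=ray(s,f2([(207,238),(396,212),(416,405),(234,428)]),.060)[:,:2];print("tips",T.round(4),T.mean(0).round(4),[np.linalg.norm(T[i]-T[i-1]).round(4) for i in range(4)])
g=s["frame"].max(2);m=np.zeros(g.shape,np.uint8)
uv=f2([(140,172),(450,134),(472,448),(184,482)]);cv2.fillConvexPoly(m,np.round(uv+np.sign(uv-uv.mean(0))*2).astype(int),1)
m&=(g>110).astype(np.uint8);m=cv2.morphologyEx(m,cv2.MORPH_CLOSE,np.ones((9,9)))
c=max(cv2.findContours(m,0,1)[0],key=cv2.contourArea)
r=cv2.minAreaRect(ray(s,c[:,0],.011)[:,:2].astype(np.float32));print("rect",np.round(r[0],4),np.round(r[1],4),r[2])
circ(s,.52,.066,.017,[(.026,0)])
E
```

```text
[[0.4842 0.0228]
 [0.475  0.1046]
 [0.5578 0.1143]
 [0.5674 0.0321]] [0.5211 0.0685]
sides [np.float64(0.0838), np.float64(0.0822), np.float64(0.0834), np.float64(0.0828)] ang 96.42559315886972 96.72112754999873 6.7293552782380965 6.375923499587875
tips [[0.5006 0.0433]
 [0.495  0.0866]
 [0.5388 0.0926]
 [0.5442 0.0489]] [0.5197 0.0678] [np.float64(0.044), np.float64(0.0436), np.float64(0.0442), np.float64(0.0441)]
rect [0.521  0.0681] [0.084  0.0834] 6.5916619300842285
circ 0.5197 0.067 score 22.1
```

```bash
python3 - <<'E'
from h import *
plan((.5207,.0690,.075),96.5)
E
```

```text
delta [2.31 0.28 5.07] turn -1.09 alt 28.91 q6 -0.02 rows>= 5
```

```bash
python3 -m inch '[{"delta_pos":[1.5,0.28,0],"turn":-0.6},{"delta_pos":[2.31,0.28,1],"turn":-1.09},{"delta_pos":[2.31,0.28,3],"turn":-1.09},{"delta_pos":[2.31,0.28,4.2],"turn":-1.09},{"delta_pos":[2.31,0.28,5.07],"turn":-1.09},{"delta_pos":[2.31,0.28,5.07],"turn":-1.09},{"delta_pos":[2.31,0.28,5.07],"turn":-1.09},{"delta_pos":[2.31,0.28,5.07],"turn":-1.09},{"delta_pos":[2.31,0.28,5.07],"turn":-1.09},{"delta_pos":[2.31,0.28,5.07],"turn":-1.09}]'
python3 - <<'E'
from survey import *
s=eyes.snapshot("wrist");np.save("w8.npy",s,allow_pickle=True)
plan((.5207,.0690,.075),96.5)
w=ctrl.get_obs()["tool_pos"];print(w);circ(s,w[0],w[1],w[2]+.014,[(.027,1),(.021,-1)])
cv2.imwrite("pics/w8.png",cv2.resize(s["frame"][150:350,140:380],None,fx=3,fy=3))
E
```

```text
clock: 9.47
tool_pos: [0.5227, 0.0691, 0.0764]
ee_rot: [0.002, -0.057, 0.998, -0.0]
force: [-0.4, 0.6, -0.8]
opening: 0.0515
gripper_force: 42.4
delta [0.07 0.   0.05] turn 0.0 alt -30.0 q6 -0.12 rows>= 2
[0.52237129 0.06906895 0.0761348 ]
circ 0.5231 0.0681 score 76.3
```

View pics/w8.png

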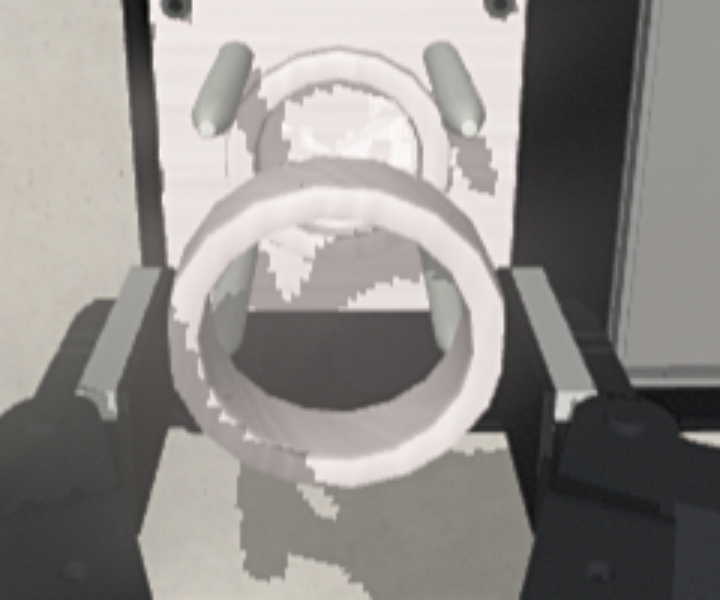

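The ring is held near the pad tips at crop (335,335). Front post tips show at (207,130) and (468,128), which gives a check on the centre.

```bash
python3 - <<'E'
from survey import *
s=np.load("w8.npy",allow_pickle=True).item()
T=ray(s,(np.array([(207,130),(469,128)])+.5)/3-.5+[140,150],.0605)[:,:2]
d=T[1]-T[0];print(T.round(4),np.linalg.norm(d),np.degrees(np.arctan2(d[1],d[0])))
a=np.radians(6.5);print("centre",T.mean(0)+.023*np.array([np.cos(a),np.sin(a)]))
plan((.5207,.0690,.075),96.5)
E
```

```text
[[0.5011 0.0427]
 [0.4955 0.0883]] 0.04586809348656243 96.93184372871482
centre [0.52114914 0.06811407]
delta [0.07 0.   0.05] turn 0.0 alt -30.0 q6 -0.12 rows>= 2
```

```bash
python3 -m inch '[{"delta_pos":[0.08,0,0],"turn":0},{"delta_pos":[0.08,0,0],"turn":0},{"delta_pos":[0.08,0,0.4],"turn":0},{"delta_pos":[0.08,0,0.8],"turn":0},{"delta_pos":[0.08,0,1.2],"turn":0},{"delta_pos":[0.08,0,1.5],"turn":0},{"delta_pos":[0.08,0,1.7],"turn":0},{"delta_pos":[0.08,0,1.9],"turn":0},{"delta_pos":[0.08,0,2.1],"turn":0},{"delta_pos":[0.08,0,2.1],"turn":0},{"delta_pos":[0.08,0,2.1],"turn":0},{"delta_pos":[0.08,0,2.1],"turn":0}]'
python3 - <<'E'
from h import *
plan((.5204,.0690,.017),96.5)
E
```

```text
clock: 10.52
tool_pos: [0.5193, 0.0689, 0.0223]
ee_rot: [0.0, -0.057, 0.998, -0.0]
force: [0.4, 0.2, -0.3]
opening: 0.0516
gripper_force: 42.4
delta [-0.04  0.    0.21] turn 0.0 alt -30.0 q6 -0.12 rows>= 2
```

```bash
python3 -m inch '[{"delta_pos":[-0.04,0,0.07],"turn":0},{"delta_pos":[-0.04,0,0.14],"turn":0},{"delta_pos":[-0.04,0,0.18],"turn":0},{"delta_pos":[-0.04,0,0.21],"turn":0},{"delta_pos":[-0.04,0,0.21],"turn":0},{"delta_pos":[-0.04,0,0.21],"turn":0}]'
```

```text
clock: 11.02
tool_pos: [0.5201, 0.069, 0.017]
ee_rot: [0.0, -0.057, 0.998, -0.0]
force: [-1.6, 0.5, 2.4]
opening: 0.0517
gripper_force: 42.7
```

Light contact (2.4 N) at seat height. Releasing and backing off for a look.

```bash
python3 -m inch '[{"delta_pos":[0,0,0.02],"turn":0},{"delta_pos":[0,0,0.02],"turn":0},{"delta_pos":[0,0,0.02],"turn":0},{"delta_pos":[0,0,0.02],"turn":0},{"delta_pos":[0,0,-1],"turn":0},{"delta_pos":[0,0,-2],"turn":0},{"delta_pos":[0,0,-3.5],"turn":0},{"delta_pos":[0,0,-5],"turn":0},{"delta_pos":[0,0,-5],"turn":0},{"delta_pos":[0,0,-5],"turn":0},{"delta_pos":[0,0,-5],"turn":0},{"delta_pos":[0,0,-5],"turn":0}]' 0.5
python3 - <<'E'
from survey import *
s=eyes.snapshot("wrist");np.save("w9.npy",s,allow_pickle=True)
w=ctrl.get_obs()["tool_pos"];print(w);circ(s,.521,.0681,.031,[(.027,1),(.021,-1)])
cv2.imwrite("pics/w9.png",cv2.resize(s["frame"][80:290,120:400],None,fx=2.5,fy=2.5))
plan((.607,-.095,.142),90)
E
```

```text
clock: 12.02
tool_pos: [0.5188, 0.069, 0.1404]
ee_rot: [-0.001, -0.057, 0.998, 0.0]
force: [-0.4, -0.3, 0.3]
opening: 0.0639
gripper_force: 0.0
[0.51871312 0.06896572 0.14022672]
circ 0.5207 0.0674 score 67.4
delta [-2.76 -6.92 -0.08] turn 1.09 alt -28.91 q6 -0.12 rows>= 6
```

View pics/w9.png

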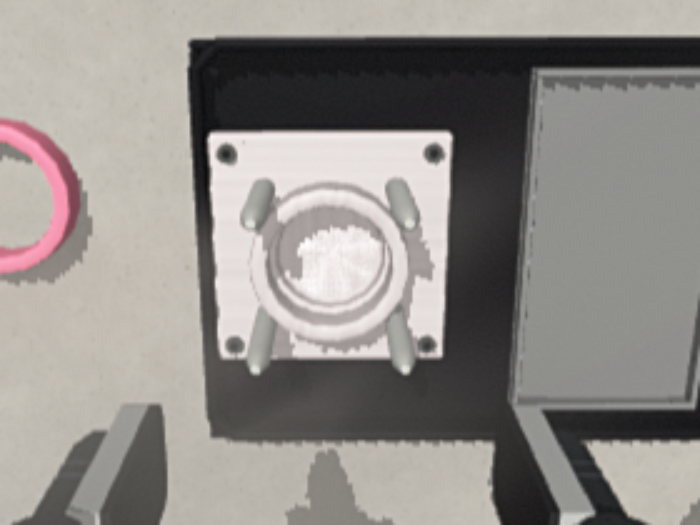

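Spacer seated flat between the posts, at crop (328,262). Next, the glass blank.

```bash
python3 -m inch '[{"delta_pos":[-2.76,-6.92,-0.1],"turn":1.09},{"delta_pos":[-2.76,-6.92,-0.1],"turn":1.09},{"delta_pos":[-2.76,-6.92,-0.1],"turn":1.09},{"delta_pos":[-2.76,-6.92,-0.1],"turn":1.09},{"delta_pos":[-2.76,-6.92,-0.1],"turn":1.09},{"delta_pos":[-2.76,-6.92,-0.1],"turn":1.09},{"delta_pos":[-2.76,-6.92,-0.1],"turn":1.09},{"delta_pos":[-2.76,-6.92,-0.1],"turn":1.09},{"delta_pos":[-2.76,-6.92,-0.1],"turn":1.09},{"delta_pos":[-2.76,-6.92,-0.1],"turn":1.09}]'
python3 - <<'E'
from survey import *
s=survey(["lens_blank"])
w=ctrl.get_obs()["tool_pos"];print(w);x,y=circ(s,.607,-.095,.010,[(.027,1)])
im=s["frame"].copy();t=np.linspace(0,6.28,60)
for u,v in proj(s,np.c_[x+.027*np.cos(t),y+.027*np.sin(t),np.full(60,.01)]).round().astype(int): im[v,u]=(0,0,255)
cv2.imwrite("pics/w10.png",cv2.resize(im[80:290,120:400],None,fx=2.5,fy=2.5,interpolation=cv2.INTER_NEAREST))
plan((x,y,.0),90)
E
```

```text
clock: 12.9
tool_pos: [0.6075, -0.0937, 0.144]
ee_rot: [-0.001, -0.001, 1.0, 0.0]
force: [0.2, -0.6, 0.2]
opening: 0.0636
gripper_force: 0.0
lens_blank p0.84 [250. 178.] rect [ 0.6097 -0.0933] [0.0523 0.0537] 73.9 ell (array([ 0.6096, -0.0935]), array([0.0524, 0.0542]))
[ 0.60786648 -0.09395886  0.144344  ]
circ 0.6104 -0.094 score 26.7
delta [-0.1  -0.    5.77] turn 0.01 alt -29.99 q6 -0.27 rows>= 5
```

View pics/w10.png

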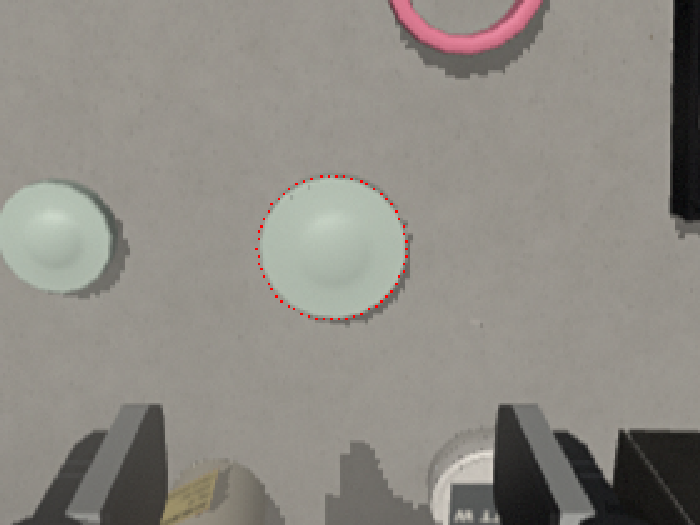

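```bash
python3 -m inch '[{"delta_pos":[-0.1,0.03,1.5],"turn":0},{"delta_pos":[-0.1,0.03,3],"turn":0},{"delta_pos":[-0.1,0.03,4.2],"turn":0},{"delta_pos":[-0.1,0.03,5],"turn":0},{"delta_pos":[-0.1,0.03,5.4],"turn":0},{"delta_pos":[-0.1,0.03,5.6],"turn":0},{"delta_pos":[-0.1,0.03,5.6],"turn":0},{"delta_pos":[-0.1,0.03,5.6],"turn":0}]'
python3 - <<'E'
from h import *
plan((.6102,-.0932,.0),90)
E
```

```text
clock: 13.67
tool_pos: [0.6117, -0.0944, 0.0055]
ee_rot: [0.001, 0.0, 1.0, -0.0]
force: [0.3, 1.0, -0.7]
opening: 0.0643
gripper_force: 0.0
delta [0.06 0.05 0.22] turn -0.0 alt 30.0 q6 -0.27 rows>= 2
```

```bash
python3 -m inch '[{"delta_pos":[0.06,0.05,0.15],"turn":0},{"delta_pos":[0.06,0.05,0.2],"turn":0},{"delta_pos":[0.06,0.05,0.2],"turn":0},{"delta_pos":[0.06,0.05,0.2],"turn":0},{"delta_pos":[0.06,0.05,0.2],"turn":0}]'
python3 -m inch '[{"delta_pos":[0,0,0],"turn":0},{"delta_pos":[0,0,0],"turn":0},{"delta_pos":[0,0,0],"turn":0},{"delta_pos":[0,0,0],"turn":0},{"delta_pos":[0,0,0],"turn":0},{"delta_pos":[0,0,0],"turn":0},{"delta_pos":[0,0,0],"turn":0}]' 0 30
python3 -m inch '[{"delta_pos":[0,0,-0.3],"turn":0},{"delta_pos":[0,0,-0.8],"turn":0},{"delta_pos":[0,0,-1.6],"turn":0},{"delta_pos":[0,0,-2.6],"turn":0},{"delta_pos":[0,0,-3.8],"turn":0},{"delta_pos":[0,0,-5],"turn":0},{"delta_pos":[0,0,-5],"turn":0},{"delta_pos":[0,0,-5],"turn":0},{"delta_pos":[0,0,-5],"turn":0},{"delta_pos":[0,0,-5],"turn":0}]'
python3 - <<'E'
from survey import *
s=eyes.snapshot("wrist");w=ctrl.get_obs()["tool_pos"];print(w)
for z in(.008,.010,.012):circ(s,w[0],w[1],w[2]+z,[(.027,1)])
plan((.5204,.069,.085),96.5)
E
```

```text
clock: 14.08
tool_pos: [0.6095, -0.0932, -0.0003]
ee_rot: [0.0, 0.0, 1.0, -0.0]
force: [0.4, 0.9, 0.3]
opening: 0.0642
gripper_force: 0.0
clock: 14.67
tool_pos: [0.6095, -0.0932, -0.0]
ee_rot: [0.0, 0.0, 1.0, -0.0]
force: [-1.1, 0.2, 5.6]
opening: 0.0515
gripper_force: 30.8
clock: 15.5
tool_pos: [0.6082, -0.0928, 0.1233]
ee_rot: [-0.001, 0.0, 1.0, 0.0]
force: [0.8, -0.1, -0.2]
opening: 0.0515
gripper_force: 31.4
[ 0.60809581 -0.09279182  0.12296818]
circ 0.6104 -0.0938 score 40.6
circ 0.6094 -0.0941 score 34.9
circ 0.6088 -0.0945 score 27.2
delta [3.51 6.47 1.53] turn -1.09 alt 28.91 q6 -0.27 rows>= 6
```

```bash
python3 -m inch '[{"delta_pos":[3.5,6.47,-0.5],"turn":-1.09},{"delta_pos":[3.5,6.47,-0.5],"turn":-1.09},{"delta_pos":[3.5,6.47,-0.5],"turn":-1.09},{"delta_pos":[3.5,6.47,-0.5],"turn":-1.09},{"delta_pos":[3.5,6.47,-0.5],"turn":-1.09},{"delta_pos":[3.5,6.47,0.5],"turn":-1.09},{"delta_pos":[3.5,6.47,1.5],"turn":-1.09},{"delta_pos":[3.5,6.47,1.8],"turn":-1.09},{"delta_pos":[3.5,6.47,1.8],"turn":-1.09},{"delta_pos":[3.5,6.47,1.8],"turn":-1.09},{"delta_pos":[3.5,6.47,1.8],"turn":-1.09},{"delta_pos":[3.5,6.47,1.8],"turn":-1.09}]'
python3 - <<'E'
from survey import *
s=eyes.snapshot("wrist");w=ctrl.get_obs()["tool_pos"];print(w)
for z in(.006,.008,.010):circ(s,w[0],w[1],w[2]+z,[(.027,1)])
plan((.5204,.069,.075),96.5)
cv2.imwrite("pics/w11.png",cv2.resize(s["frame"][150:350,140:380],None,fx=3,fy=3))
E
```

```text
clock: 16.55
tool_pos: [0.5228, 0.0684, 0.0803]
ee_rot: [0.001, -0.057, 0.998, -0.0]
force: [0.6, 0.5, -1.3]
opening: 0.0515
gripper_force: 31.6
[0.52276291 0.0684118  0.08030156]
circ 0.5258 0.0674 score 47.1
circ 0.5248 0.0677 score 44.4
circ 0.5238 0.0674 score 37.4
delta [0.09 0.03 0.21] turn -0.0 alt 30.0 q6 -0.12 rows>= 2
```

View pics/w11.png

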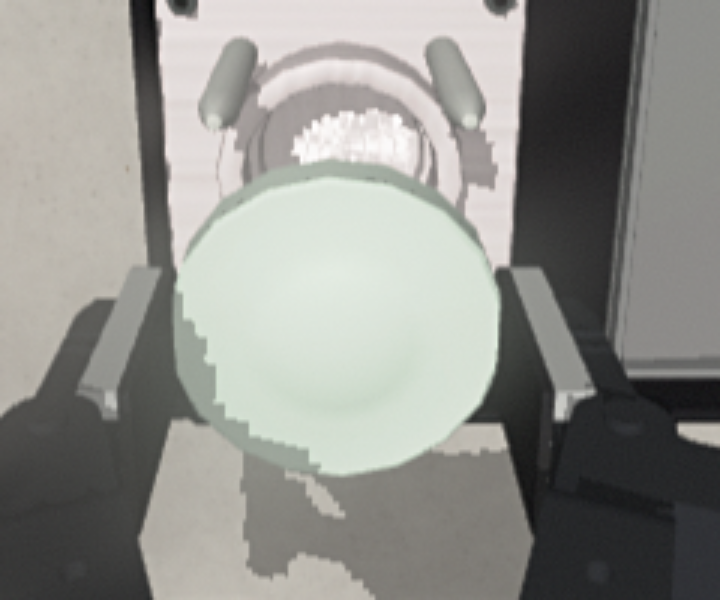

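The blank is held level, centre at crop (337,325), and the front post tips are visible at (213,120) and (470,120). I'll align and lower it gently.

```bash
python3 -m inch '[{"delta_pos":[0.11,0.02,0],"turn":0},{"delta_pos":[0.11,0.02,0.3],"turn":0},{"delta_pos":[0.11,0.02,0.6],"turn":0},{"delta_pos":[0.11,0.02,0.9],"turn":0},{"delta_pos":[0.11,0.02,1.1],"turn":0},{"delta_pos":[0.11,0.02,1.3],"turn":0},{"delta_pos":[0.11,0.02,1.5],"turn":0},{"delta_pos":[0.11,0.02,1.6],"turn":0},{"delta_pos":[0.11,0.02,1.6],"turn":0},{"delta_pos":[0.11,0.02,1.6],"turn":0},{"delta_pos":[0.11,0.02,1.6],"turn":0}]'
python3 - <<'E'
from h import *
plan((.5201,.0690,.031),96.5)
E
```

```text
clock: 17.52
tool_pos: [0.5192, 0.0689, 0.0395]
ee_rot: [0.0, -0.057, 0.998, -0.0]
force: [0.0, -0.2, -0.0]
opening: 0.0514
gripper_force: 31.6
delta [-0.04 -0.    0.34] turn 0.0 alt -30.0 q6 -0.12 rows>= 2
```

```bash
python3 -m inch '[{"delta_pos":[-0.04,0,0.07],"turn":0},{"delta_pos":[-0.04,0,0.13],"turn":0},{"delta_pos":[-0.04,0,0.18],"turn":0},{"delta_pos":[-0.04,0,0.23],"turn":0},{"delta_pos":[-0.04,0,0.27],"turn":0},{"delta_pos":[-0.04,0,0.3],"turn":0},{"delta_pos":[-0.04,0,0.3],"turn":0},{"delta_pos":[-0.04,0,0.3],"turn":0}]'
```

```text
clock: 18.18
tool_pos: [0.5199, 0.069, 0.0317]
ee_rot: [-0.0, -0.057, 0.998, -0.0]
force: [-0.7, -0.6, -0.6]
opening: 0.0512
gripper_force: 31.6
```

```bash
python3 -m inch '[{"delta_pos":[0,0,0.02],"turn":0},{"delta_pos":[0,0,0.03],"turn":0},{"delta_pos":[0,0,0.04],"turn":0},{"delta_pos":[0,0,0.04],"turn":0},{"delta_pos":[0,0,0.04],"turn":0}]'
```

```text
clock: 18.6
tool_pos: [0.52, 0.069, 0.031]
ee_rot: [0.0, -0.057, 0.998, -0.0]
force: [-0.8, 0.1, 2.1]
opening: 0.0514
gripper_force: 31.8
```

```bash
python3 -m inch '[{"delta_pos":[0,0,0.01],"turn":0},{"delta_pos":[0,0,0.02],"turn":0},{"delta_pos":[0,0,0.02],"turn":0},{"delta_pos":[0,0,0.02],"turn":0}]'
```

```text
clock: 18.93
tool_pos: [0.52, 0.069, 0.0309]
ee_rot: [0.0, -0.057, 0.998, -0.0]
force: [-2.2, 0.7, 7.1]
opening: 0.0513
gripper_force: 32.3
```

Contact is definite. Releasing, then moving toward the ring.

```bash
python3 -m inch '[{"delta_pos":[0,0,0],"turn":0},{"delta_pos":[0,0,0],"turn":0},{"delta_pos":[0,0,0],"turn":0},{"delta_pos":[0,0,0],"turn":0},{"delta_pos":[0,0,-1],"turn":0},{"delta_pos":[0,0,-2],"turn":0},{"delta_pos":[0,0,-3.4],"turn":0},{"delta_pos":[0,0,-4.4],"turn":0},{"delta_pos":[0,0,-4.4],"turn":0},{"delta_pos":[0,0,-4.4],"turn":0},{"delta_pos":[0,0,-4.4],"turn":0}]' 0.5
python3 - <<'E'
from survey import *
s=eyes.snapshot("wrist");w=ctrl.get_obs()["tool_pos"];print(w)
circ(s,.5205,.068,.041,[(.027,0)])
cv2.imwrite("pics/w12.png",cv2.resize(s["frame"][80:290,120:400],None,fx=2.5,fy=2.5))
plan((.4207,-.195,.142),90)
E
```

```text
clock: 19.85
tool_pos: [0.5195, 0.069, 0.1397]
ee_rot: [-0.0, -0.057, 0.998, 0.0]
force: [-1.1, 1.0, 1.7]
opening: 0.0639
gripper_force: 0.0
[0.51895946 0.06902102 0.13908163]
circ 0.5212 0.0673 score 36.9
delta [  5.11 -10.05  -0.11] turn 1.09 alt -28.91 q6 -0.12 rows>= 8
```

View pics/w12.png

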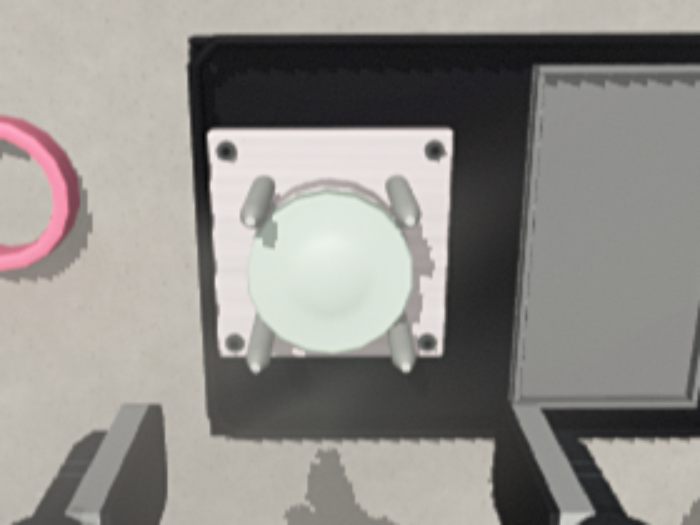

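The blank sits flat between the posts at crop (330,270). That was my 14th picture, so I'll work from measurements only now. Next, the ring.

```bash
python3 -m inch '[{"delta_pos":[5.1,-10.05,-0.1],"turn":1.09},{"delta_pos":[5.1,-10.05,-0.1],"turn":1.09},{"delta_pos":[5.1,-10.05,-0.1],"turn":1.09},{"delta_pos":[5.1,-10.05,-0.1],"turn":1.09},{"delta_pos":[5.1,-10.05,-0.1],"turn":1.09},{"delta_pos":[5.1,-10.05,-0.1],"turn":1.09},{"delta_pos":[5.1,-10.05,-0.1],"turn":1.09},{"delta_pos":[5.1,-10.05,-0.1],"turn":1.09},{"delta_pos":[5.1,-10.05,-0.1],"turn":1.09},{"delta_pos":[5.1,-10.05,-0.1],"turn":1.09},{"delta_pos":[5.1,-10.05,-0.1],"turn":1.09},{"delta_pos":[5.1,-10.05,-0.1],"turn":1.09}]'
python3 - <<'E'
from survey import *
s=survey(["retaining_ring"])
w=ctrl.get_obs()["tool_pos"];print(w)
circ(s,.4195,-.196,.009,[(.027,-1)]);x,y=circ(s,.4195,-.196,.009,[(.027,-1),(.021,1)])
plan((x,y+.0008,.0),90)
E
```

```text
clock: 20.9
tool_pos: [0.422, -0.1937, 0.1423]
ee_rot: [-0.0, -0.001, 1.0, 0.0]
force: [-0.2, -0.4, -0.2]
opening: 0.0642
gripper_force: 0.0
retaining_ring p0.83 [258. 188.] rect [ 0.4186 -0.1957] [0.0538 0.0531] 0.0 ell (array([ 0.4187, -0.1959]), array([0.0533, 0.0548]))
[ 0.42212247 -0.19395566  0.14260537]
circ 0.4192 -0.196 score 42.8
circ 0.4189 -0.196 score 57.5
delta [ 0.13 -0.05  5.7 ] turn 0.02 alt -29.98 q6 -0.59 rows>= 5
```

```bash
python3 -m inch '[{"delta_pos":[0.13,-0.05,1.5],"turn":0},{"delta_pos":[0.13,-0.05,3],"turn":0},{"delta_pos":[0.13,-0.05,4.2],"turn":0},{"delta_pos":[0.13,-0.05,5],"turn":0},{"delta_pos":[0.13,-0.05,5.3],"turn":0},{"delta_pos":[0.13,-0.05,5.5],"turn":0},{"delta_pos":[0.13,-0.05,5.5],"turn":0},{"delta_pos":[0.13,-0.05,5.5],"turn":0},{"delta_pos":[0.13,-0.05,5.5],"turn":0}]'
python3 - <<'E'
from h import *
plan((.4189,-.1952,.0),90)
E
```

```text
clock: 21.75
tool_pos: [0.4197, -0.197, 0.0065]
ee_rot: [0.001, -0.0, 1.0, -0.001]
force: [0.4, 0.6, 0.4]
opening: 0.0639
gripper_force: 0.0
delta [0.03 0.07 0.26] turn 0.0 alt -30.0 q6 -0.6 rows>= 2
```

```bash
python3 -m inch '[{"delta_pos":[0.03,0.07,0.15],"turn":0},{"delta_pos":[0.03,0.07,0.26],"turn":0},{"delta_pos":[0.03,0.07,0.26],"turn":0},{"delta_pos":[0.03,0.07,0.26],"turn":0},{"delta_pos":[0.03,0.07,0.26],"turn":0}]'
python3 -m inch '[{"delta_pos":[0,0,0],"turn":0},{"delta_pos":[0,0,0],"turn":0},{"delta_pos":[0,0,0],"turn":0},{"delta_pos":[0,0,0],"turn":0},{"delta_pos":[0,0,0],"turn":0},{"delta_pos":[0,0,0],"turn":0},{"delta_pos":[0,0,0],"turn":0}]' 0 40
python3 -m inch '[{"delta_pos":[0,0,-0.3],"turn":0},{"delta_pos":[0,0,-0.8],"turn":0},{"delta_pos":[0,0,-1.6],"turn":0},{"delta_pos":[0,0,-2.6],"turn":0},{"delta_pos":[0,0,-3.8],"turn":0},{"delta_pos":[0,0,-5],"turn":0},{"delta_pos":[0,0,-5],"turn":0},{"delta_pos":[0,0,-5],"turn":0},{"delta_pos":[0,0,-5],"turn":0},{"delta_pos":[0,0,-5],"turn":0}]'
python3 - <<'E'
from survey import *
s=eyes.snapshot("wrist");w=ctrl.get_obs()["tool_pos"];print(w)
for z in(.007,.009,.011):circ(s,w[0],w[1],w[2]+z,[(.027,-1),(.021,1)])
plan((.5200,.069,.085),96.5)
E
```

```text
clock: 22.17
tool_pos: [0.4179, -0.1947, -0.0011]
ee_rot: [0.0, 0.0, 1.0, -0.0]
force: [1.1, 0.6, 0.5]
opening: 0.0639
gripper_force: 0.0
clock: 22.75
tool_pos: [0.4179, -0.1948, -0.0005]
ee_rot: [0.0, 0.0, 1.0, -0.0]
force: [-2.4, 0.9, 9.0]
opening: 0.0519
gripper_force: 40.0
clock: 23.58
tool_pos: [0.4169, -0.194, 0.1227]
ee_rot: [-0.001, 0.0, 1.0, 0.001]
force: [0.9, 0.7, 0.2]
opening: 0.0517
gripper_force: 41.8
[ 0.41681961 -0.19395313  0.12254248]
circ 0.4188 -0.195 score 42.5
circ 0.4178 -0.1947 score 42.9
circ 0.4165 -0.1937 score 41.7
delta [-4.13 10.52  1.51] turn -1.09 alt 28.91 q6 -0.6 rows>= 8
```

```bash
python3 -m inch '[{"delta_pos":[-4.1,10.52,-0.5],"turn":-1.09},{"delta_pos":[-4.1,10.52,-0.5],"turn":-1.09},{"delta_pos":[-4.1,10.52,-0.5],"turn":-1.09},{"delta_pos":[-4.1,10.52,-0.5],"turn":-1.09},{"delta_pos":[-4.1,10.52,-0.5],"turn":-1.09},{"delta_pos":[-4.1,10.52,-0.5],"turn":-1.09},{"delta_pos":[-4.1,10.52,-0.5],"turn":-1.09},{"delta_pos":[-4.1,10.52,-0.5],"turn":-1.09},{"delta_pos":[-4.1,10.52,0.5],"turn":-1.09},{"delta_pos":[-4.1,10.52,1.5],"turn":-1.09},{"delta_pos":[-4.1,10.52,1.5],"turn":-1.09},{"delta_pos":[-4.1,10.52,1.5],"turn":-1.09},{"delta_pos":[-4.1,10.52,1.5],"turn":-1.09},{"delta_pos":[-4.1,10.52,1.5],"turn":-1.09}]'
python3 - <<'E'
from survey import *
s=eyes.snapshot("wrist");w=ctrl.get_obs()["tool_pos"];print(w)
for z in(.007,.009,.011):circ(s,w[0]+.001,w[1]-.001,w[2]+z,[(.027,0),(.021,0)])
plan((.5200,.069,.07),96.5)
E
```

```text
clock: 24.8
tool_pos: [0.5212, 0.0679, 0.0873]
ee_rot: [0.001, -0.057, 0.998, -0.0]
force: [0.5, -0.0, -0.3]
opening: 0.0517
gripper_force: 42.1
[0.52138376 0.06794673 0.08749844]
circ 0.524 0.0666 score 68.9
circ 0.5221 0.0663 score 70.5
circ 0.5211 0.0665 score 66.4
delta [0.05 0.05 0.7 ] turn -0.0 alt 30.0 q6 -0.12 rows>= 2
```

```bash
python3 -m inch '[{"delta_pos":[0.04,0.05,0.2],"turn":0},{"delta_pos":[0.04,0.05,0.5],"turn":0},{"delta_pos":[0.04,0.05,0.8],"turn":0},{"delta_pos":[0.04,0.05,1.0],"turn":0},{"delta_pos":[0.04,0.05,1.2],"turn":0},{"delta_pos":[0.04,0.05,1.4],"turn":0},{"delta_pos":[0.04,0.05,1.6],"turn":0},{"delta_pos":[0.04,0.05,1.6],"turn":0},{"delta_pos":[0.04,0.05,1.6],"turn":0},{"delta_pos":[0.04,0.05,1.6],"turn":0}]'
python3 - <<'E'
from h import *
plan((.5202,.0690,.041),96.5)
E
```

```text
clock: 25.68
tool_pos: [0.5194, 0.0695, 0.0463]
ee_rot: [0.0, -0.057, 0.998, 0.0]
force: [0.3, -0.6, -0.5]
opening: 0.0515
gripper_force: 42.1
delta [-0.03 -0.02  0.21] turn 0.0 alt -30.0 q6 -0.12 rows>= 2
```

```bash
python3 -m inch '[{"delta_pos":[-0.03,-0.02,0.06],"turn":0},{"delta_pos":[-0.03,-0.02,0.12],"turn":0},{"delta_pos":[-0.03,-0.02,0.16],"turn":0},{"delta_pos":[-0.03,-0.02,0.19],"turn":0},{"delta_pos":[-0.03,-0.02,0.21],"turn":0},{"delta_pos":[-0.03,-0.02,0.21],"turn":0},{"delta_pos":[-0.03,-0.02,0.21],"turn":0}]'
```

```text
clock: 26.27
tool_pos: [0.52, 0.0691, 0.041]
ee_rot: [-0.0, -0.057, 0.998, -0.0]
force: [0.2, 0.6, -0.6]
opening: 0.0518
gripper_force: 42.1
```

```bash
python3 -m inch '[{"delta_pos":[0,0,0.02],"turn":0},{"delta_pos":[0,0,0.03],"turn":0},{"delta_pos":[0,0,0.04],"turn":0},{"delta_pos":[0,0,0.04],"turn":0},{"delta_pos":[0,0,0.04],"turn":0}]'
```

```text
clock: 26.68
tool_pos: [0.5202, 0.0691, 0.0406]
ee_rot: [0.0, -0.057, 0.998, -0.0]
force: [-1.6, 0.7, 6.1]
opening: 0.0516
gripper_force: 42.7
```

Contact at the expected height. Releasing the ring, rising and checking.

```bash
python3 -m inch '[{"delta_pos":[0,0,0],"turn":0},{"delta_pos":[0,0,0],"turn":0},{"delta_pos":[0,0,0],"turn":0},{"delta_pos":[0,0,0],"turn":0},{"delta_pos":[0,0,-1],"turn":0},{"delta_pos":[0,0,-2],"turn":0},{"delta_pos":[0,0,-3.4],"turn":0},{"delta_pos":[0,0,-4.4],"turn":0},{"delta_pos":[0,0,-4.4],"turn":0},{"delta_pos":[0,0,-4.4],"turn":0},{"delta_pos":[0,0,-4.4],"turn":0}]' 0.5
python3 - <<'E'
from survey import *
s=eyes.snapshot("wrist");w=ctrl.get_obs()["tool_pos"];print(w)
for z in(.046,.050,.054):circ(s,.5212,.0675,z,[(.027,0),(.021,0)])
survey(["retaining_ring"])
g=cv2.cvtColor(s["frame"],6)
for x,y,z in((.5205,.0675,.0435),): 
  t=np.radians(np.arange(0,360,30)); 
  uv=proj(s,np.c_[x+.0235*np.cos(t),y+.0235*np.sin(t),np.full(12,.05)]).round().astype(int); print([int(g[v,u]) for u,v in uv])
plan((.585,-.295,.16),0)
E
```

```text
clock: 27.6
tool_pos: [0.5196, 0.0691, 0.1494]
ee_rot: [-0.0, -0.057, 0.998, 0.0]
force: [0.5, 0.0, -0.6]
opening: 0.0643
gripper_force: 0.0
[0.51910079 0.06908899 0.14883143]
circ 0.5219 0.0682 score 88.1
circ 0.5218 0.0679 score 77.7
circ 0.5208 0.0678 score 70.7
retaining_ring p0.71 [256. 149.] rect [0.523  0.0684] [0.0912 0.0855] 6.5 ell (array([0.5229, 0.069 ]), array([0.1063, 0.1179]))
retaining_ring p0.56 [237. 170.] rect [0.5339 0.0694] [0.061  0.0608] 6.5 ell (array([0.5341, 0.0693]), array([0.0612, 0.0623]))
[116, 112, 107, 106, 109, 110, 114, 114, 114, 113, 113, 115]
delta [ -0.97 -14.77  -0.47] turn -13.91 alt 16.09 q6 -0.12 rows>= 13
```

```bash
python3 -m inch '[{"delta_pos":[-0.97,-14.77,-0.5],"turn":16.1},{"delta_pos":[-0.97,-14.77,-0.5],"turn":16.1},{"delta_pos":[-0.97,-14.77,-0.5],"turn":16.1},{"delta_pos":[-0.97,-14.77,-0.5],"turn":16.1},{"delta_pos":[-0.97,-14.77,-0.5],"turn":16.1},{"delta_pos":[-0.97,-14.77,-0.5],"turn":16.1},{"delta_pos":[-0.97,-14.77,-0.5],"turn":16.1},{"delta_pos":[-0.97,-14.77,-0.5],"turn":16.1},{"delta_pos":[-0.97,-14.77,-0.5],"turn":16.1},{"delta_pos":[-0.97,-14.77,-0.5],"turn":16.1},{"delta_pos":[-0.97,-14.77,-0.5],"turn":16.1},{"delta_pos":[-0.97,-14.77,-0.5],"turn":16.1},{"delta_pos":[-0.97,-14.77,-0.5],"turn":16.1},{"delta_pos":[-0.97,-14.77,-0.5],"turn":16.1},{"delta_pos":[-0.97,-14.77,-0.5],"turn":16.1},{"delta_pos":[-0.97,-14.77,-0.5],"turn":16.1},{"delta_pos":[-0.97,-14.77,-0.5],"turn":16.1},{"delta_pos":[-0.97,-14.77,-0.5],"turn":16.1},{"delta_pos":[-0.97,-14.77,-0.5],"turn":16.1}]' -0.3
python3 - <<'E'
from survey import *
s=eyes.snapshot("wrist");print(ctrl.get_obs()["tool_pos"]);g=cv2.cvtColor(s["frame"],6)
# key mask: dark pixels in a table window rectified at z=.007 (1 mm/px), x .53-.66, y -.37..-.22
X,Y=np.meshgrid(np.arange(.53,.66,.0005),np.arange(-.37,-.22,.0005),indexing="ij")
uv=proj(s,np.c_[X.ravel(),Y.ravel(),np.full(X.size,.007)]).astype(np.float32)
T=cv2.remap(g,uv[:,0].reshape(X.shape),uv[:,1].reshape(X.shape),1)
m=(T<60).astype(np.uint8);n,l,st,c=cv2.connectedComponentsWithStats(m)
for i in range(1,n):
  if st[i,4]>200:
    p=np.argwhere(l==i); P=np.c_[.53+p[:,0]*.0005,-.37+p[:,1]*.0005].astype(np.float32); r=cv2.minAreaRect(P)
    print(st[i,4]/4,"mm2 rect",np.round(r[0],4),np.round(r[1],4),round(r[2],1),"cent",P.mean(0).round(4),"min",P.min(0).round(3),"max",P.max(0).round(3))
for r in regions_of(s,"hex_key"): print(r["p"],r["uv"],ray(s,r["uv"],.007)[0].round(4),r["region"].sum())
# coarse ascii
for row in T[::10,::8][::-1]: print("".join("#" if v<60 else "+" if v<85 else "." for v in row))
E
```

```text
clock: 29.33
tool_pos: [0.5861, -0.2949, 0.1624]
ee_rot: [-0.0, 0.707, 0.707, -0.0]
force: [0.4, -0.1, -1.2]
opening: 0.0297
gripper_force: 0.0
[ 0.58609976 -0.29493403  0.16245329]
271.0 mm2 rect [ 0.5885 -0.2716] [0.0234 0.0494] 48.5 cent [ 0.5859 -0.2675] min [ 0.564 -0.296] max [ 0.6   -0.258]
73.5 mm2 rect [ 0.6575 -0.285 ] [0.043 0.004] 90.0 cent [ 0.658  -0.2906] min [ 0.656 -0.306] max [ 0.66  -0.264]
0.83 [262.9, 160.3] [ 0.5984 -0.2847  0.007 ] 823
......................................
......................................
......................................
......................................
......................................
......................................
......................................
#+....................................
......................................
......................................
......+++.............................
......++++++++++++++..................
.................+++++++####..........
...........................#..........
...........................#..........
...........................#..........
...........................#..........
..........................+#..........
..........................##..........
......................................
++....................................
......................................
......................................
......................................
......................................
......................................
```

```bash
python3 - <<'E'
from survey import *
s=eyes.snapshot("wrist");g=cv2.cvtColor(s["frame"],6)
X,Y=np.meshgrid(np.arange(.53,.64,.0005),np.arange(-.37,-.22,.0005),indexing="ij")
uv=proj(s,np.c_[X.ravel(),Y.ravel(),np.full(X.size,.007)]).astype(np.float32)
T=cv2.remap(g,uv[:,0].reshape(X.shape),uv[:,1].reshape(X.shape),1)
for th in(85,95):
  m=(T<th).astype(np.uint8);n,l,st,c=cv2.connectedComponentsWithStats(m)
  i=1+np.argmax(st[1:,4]*(np.abs(c[1:,0]-150)<80)); p=np.argwhere(l==i); P=np.c_[.53+p[:,0]*.0005,-.37+p[:,1]*.0005]; r=cv2.minAreaRect(P.astype(np.float32))
  print(th,st[i,4]/4,"rect",np.round(r[0],4),np.round(r[1],4),round(r[2],1),"min",P.min(0).round(4),"max",P.max(0).round(4))
  # long leg: points with y < -.275 -> line
  L=P[P[:,1]<-.275]; vx,vy,x0,y0=cv2.fitLine(L.astype(np.float32),2,0,.01,.01).ravel(); print("leg dir",round(np.degrees(np.arctan2(vy,vx)),1),"pt",x0.round(4),y0.round(4))
  for yb in np.arange(-.35,-.25,.01):
    q=P[np.abs(P[:,1]-yb)<.001][:,0]; print(round(yb,3),(q.min().round(4),q.max().round(4)) if len(q) else None,end="; ")
  print()
# pen holder: blue pixels
for nm in("wrist","top","scene"):
  t=eyes.snapshot(nm);im=t["frame"].astype(int);b=((im[...,0]>im[...,2]+35)&(im[...,0]>im[...,1]+15)).astype(np.uint8)
  n,l,st,c=cv2.connectedComponentsWithStats(b)
  for i in range(1,n):
    if st[i,4]>40:
      q=np.argwhere(l==i)[:,::-1]
      for z in(0,.03): 
        W=ray(t,q,z); print(nm,st[i].tolist(),z,"min",np.percentile(W,1,axis=0)[:2].round(3),"max",np.percentile(W,99,axis=0)[:2].round(3))
E
```

```text
85 704.75 rect [ 0.5958 -0.2992] [0.0303 0.0948] 23.9 min [ 0.564 -0.347] max [ 0.6055 -0.258 ]
leg dir -83.6 pt 0.5991 -0.3108
-0.35 None; -0.34 (np.float64(0.5995), np.float64(0.6055)); -0.33 (np.float64(0.598), np.float64(0.604)); -0.32 (np.float64(0.597), np.float64(0.603)); -0.31 (np.float64(0.596), np.float64(0.602)); -0.3 (np.float64(0.595), np.float64(0.6005)); -0.29 (np.float64(0.594), np.float64(0.5995)); -0.28 (np.float64(0.5925), np.float64(0.5985)); -0.27 (np.float64(0.5915), np.float64(0.5975)); -0.26 (np.float64(0.5665), np.float64(0.594)); 
95 751.75 rect [ 0.5958 -0.299 ] [0.0307 0.0953] 24.1 min [ 0.564  -0.3475] max [ 0.6055 -0.258 ]
leg dir -83.7 pt 0.5991 -0.3111
-0.35 None; -0.34 (np.float64(0.599), np.float64(0.6055)); -0.33 (np.float64(0.598), np.float64(0.6045)); -0.32 (np.float64(0.597), np.float64(0.603)); -0.31 (np.float64(0.596), np.float64(0.602)); -0.3 (np.float64(0.595), np.float64(0.601)); -0.29 (np.float64(0.5935), np.float64(0.6)); -0.28 (np.float64(0.5925), np.float64(0.599)); -0.27 (np.float64(0.5915), np.float64(0.598)); -0.26 (np.float64(0.5665), np.float64(0.5945)); 
wrist [327, 143, 130, 44, 1173] 0 min [ 0.664 -0.31 ] max [ 0.784 -0.271]
wrist [327, 143, 130, 44, 1173] 0.03 min [ 0.656 -0.301] max [ 0.764 -0.265]
wrist [371, 162, 15, 9, 52] 0 min [ 0.706 -0.296] max [ 0.72  -0.288]
wrist [371, 162, 15, 9, 52] 0.03 min [ 0.694 -0.288] max [ 0.707 -0.281]
top [339, 105, 7, 38, 86] 0 min [ 0.665 -0.289] max [ 0.774 -0.272]
top [339, 105, 7, 38, 86] 0.03 min [ 0.656 -0.282] max [ 0.761 -0.266]
scene [257, 76, 39, 32, 270] 0 min [ 0.664 -0.316] max [ 0.781 -0.274]
scene [257, 76, 39, 32, 270] 0.03 min [ 0.649 -0.297] max [ 0.762 -0.256]
scene [284, 265, 16, 19, 134] 0 min [ 0.344 -0.002] max [0.362 0.039]
scene [284, 265, 16, 19, 134] 0.03 min [0.339 0.007] max [0.356 0.047]
```

The key's long leg runs along -83.7° and its midpoint is at (.598,-.3025). I'll grip it near the balance point. The blue stand starts at x≈.655, so the gripper body clears it.

```bash
python3 - <<'E'
from h import *
plan((.598,-.2965,.0025),6.35)
E
```

```text
delta [-0.06  0.47  6.4 ] turn -1.07 alt 28.93 q6 0.99 rows>= 5
```

```bash
python3 -m inch '[{"delta_pos":[-0.06,0.47,1.5],"turn":-1.07},{"delta_pos":[-0.06,0.47,3],"turn":-1.07},{"delta_pos":[-0.06,0.47,4.5],"turn":-1.07},{"delta_pos":[-0.06,0.47,5.4],"turn":-1.07},{"delta_pos":[-0.06,0.47,5.6],"turn":-1.07},{"delta_pos":[-0.06,0.47,5.8],"turn":-1.07},{"delta_pos":[-0.06,0.47,5.8],"turn":-1.07},{"delta_pos":[-0.06,0.47,5.8],"turn":-1.07},{"delta_pos":[-0.06,0.47,5.8],"turn":-1.07}]'
python3 - <<'E'
from h import *
plan((.598,-.2965,.0025),6.35)
E
```

```text
clock: 30.38
tool_pos: [0.5994, -0.2975, 0.0198]
ee_rot: [0.002, 0.667, 0.745, 0.0]
force: [0.5, 0.6, 0.9]
opening: 0.0302
gripper_force: 0.0
delta [ 0.05 -0.05  0.69] turn -0.0 alt 30.0 q6 0.89 rows>= 2
```

```bash
python3 -m inch '[{"delta_pos":[0.05,-0.03,0.3],"turn":0},{"delta_pos":[0.05,-0.03,0.5],"turn":0},{"delta_pos":[0.05,-0.03,0.6],"turn":0},{"delta_pos":[0.05,-0.03,0.68],"turn":0},{"delta_pos":[0.05,-0.03,0.68],"turn":0},{"delta_pos":[0.05,-0.03,0.68],"turn":0}]'
python3 -m inch '[{"delta_pos":[0,0,0],"turn":0},{"delta_pos":[0,0,0],"turn":0},{"delta_pos":[0,0,0],"turn":0},{"delta_pos":[0,0,0],"turn":0},{"delta_pos":[0,0,0],"turn":0},{"delta_pos":[0,0,0],"turn":0},{"delta_pos":[0,0,0],"turn":0},{"delta_pos":[0,0,0],"turn":0}]' -1 40
```

```text
clock: 30.88
tool_pos: [0.5969, -0.2953, 0.0003]
ee_rot: [-0.0, 0.667, 0.745, -0.0]
force: [0.4, 0.4, -0.8]
opening: 0.0297
gripper_force: 0.0
clock: 31.55
tool_pos: [0.5971, -0.2955, 0.0007]
ee_rot: [0.0, 0.667, 0.745, -0.0]
force: [0.1, -0.4, 2.3]
opening: 0.0047
gripper_force: 39.2
```

```bash
python3 -m inch '[{"delta_pos":[0,0,-0.3],"turn":0},{"delta_pos":[0,0,-0.8],"turn":0},{"delta_pos":[0,0,-1.8],"turn":0},{"delta_pos":[0,0,-3],"turn":0},{"delta_pos":[0,0,-4.2],"turn":0},{"delta_pos":[0,0,-5.4],"turn":0},{"delta_pos":[0,0,-5.4],"turn":0},{"delta_pos":[0,0,-5.4],"turn":0},{"delta_pos":[0,0,-5.4],"turn":0},{"delta_pos":[0,0,-5.4],"turn":0}]'
python3 - <<'E'
from survey import *
s=eyes.snapshot("wrist");o=ctrl.get_obs();w=o["tool_pos"];M=rot(o["ee_rot"]);print(w,o["opening"],o["gripper_force"])
for r in regions_of(s,"hex_key"):
  q=np.argwhere(r["region"])[:,::-1]; P=(ray(s,q,w[2]+.006)-w)@M; print(r["p"],np.round(r["uv"]),len(q),"tool xy min",P.min(0)[:2].round(4),"max",P.max(0)[:2].round(4))
  d=cv2.PCACompute(P[:,:2].astype(np.float32),None)[1]; print(d[0])
  for a in np.arange(-.06,.065,.01):
    k=P[np.abs(P[:,0]-a)<.002]; print(round(a,3),(k[:,1].min().round(4),k[:,1].max().round(4)) if len(k) else None,end="; ")
  print()
s2=eyes.snapshot("top")
plan((.5092,.1715,.15),96.5)
E
```

```text
clock: 32.38
tool_pos: [0.5961, -0.2948, 0.1344]
ee_rot: [-0.001, 0.667, 0.745, -0.0]
force: [-0.2, 0.1, -0.4]
opening: 0.005
gripper_force: 39.1
[ 0.59595193 -0.29472377  0.13404099] 0.00459639926651909 39.12739433348179
0.67 [250. 225.] 2563 tool xy min [-0.0524 -0.0276] max [0.0388 0.0051]
[ 0.98601437 -0.16666007]
-0.06 None; -0.05 (np.float64(-0.0015), np.float64(0.0044)); -0.04 (np.float64(-0.0014), np.float64(0.0044)); -0.03 (np.float64(-0.0008), np.float64(0.0038)); -0.02 (np.float64(-0.0008), np.float64(0.0038)); -0.01 (np.float64(-0.0007), np.float64(0.0038)); 0.0 (np.float64(-0.0006), np.float64(0.0037)); 0.01 (np.float64(-0.001), np.float64(0.0042)); 0.02 (np.float64(-0.001), np.float64(0.0046)); 0.03 (np.float64(-0.0018), np.float64(0.005)); 0.04 (np.float64(-0.0269), np.float64(-0.0013)); 0.05 None; 0.06 None; 
delta [18.93 -1.4  -0.6 ] turn 14.97 alt -15.03 q6 0.89 rows>= 14
```

Key held level, with the leg along tool x from -52 to +39 mm. Carrying it to the dish.

```bash
python3 - <<'E'
from h import *
a=np.radians(6.5);u=np.array([np.cos(a),np.sin(a)]);v=np.array([-u[1],u[0]])
h=np.array([.521,.0682]);d=h+.104*v;t=d-.0068*u+.006*v;print(d,t)
plan((*t,.135),96.5)
E
```

```text
[0.50922687 0.17153147] [0.50179136 0.17672312]
delta [19.17 -1.67 -0.  ] turn 14.97 alt -15.03 q6 0.89 rows>= 14
```

```bash
python3 -m inch '[{"delta_pos":[5,-0.4,-0.3],"turn":-15.03},{"delta_pos":[19.17,-1.67,-0.3],"turn":-15.03},{"delta_pos":[19.17,-1.67,-0.3],"turn":-15.03},{"delta_pos":[19.17,-1.67,-0.3],"turn":-15.03},{"delta_pos":[19.17,-1.67,-0.3],"turn":-15.03},{"delta_pos":[19.17,-1.67,-0.3],"turn":-15.03},{"delta_pos":[19.17,-1.67,-0.3],"turn":-15.03},{"delta_pos":[19.17,-1.67,-0.3],"turn":-15.03},{"delta_pos":[19.17,-1.67,-0.3],"turn":-15.03},{"delta_pos":[19.17,-1.67,-0.3],"turn":-15.03},{"delta_pos":[19.17,-1.67,-0.3],"turn":-15.03},{"delta_pos":[19.17,-1.67,-0.3],"turn":-15.03},{"delta_pos":[19.17,-1.67,-0.3],"turn":-15.03},{"delta_pos":[19.17,-1.67,-0.3],"turn":-15.03},{"delta_pos":[19.17,-1.67,-0.3],"turn":-15.03},{"delta_pos":[19.17,-1.67,-0.3],"turn":-15.03},{"delta_pos":[19.17,-1.67,-0.3],"turn":-15.03},{"delta_pos":[19.17,-1.67,-0.3],"turn":-15.03},{"delta_pos":[19.17,-1.67,-0.3],"turn":-15.03}]'
python3 - <<'E'
from survey import *
s=eyes.snapshot("wrist");o=ctrl.get_obs();w=o["tool_pos"];M=rot(o["ee_rot"]);print(w,o["opening"])
t=eyes.snapshot("scene")
for p in(s,t):
  for n in("tool_dish","hex_key"):
    for r in regions_of(p,n):
      q=np.argwhere(r["region"])[:,::-1]; W=ray(p,q,.012 if n=="tool_dish" else w[2]+.006)
      rr=cv2.minAreaRect(W[:,:2].astype(np.float32)); print(p["shot"],n,r["p"],np.round(r["uv"]),len(q),np.round(rr[0],4),np.round(rr[1],4),round(rr[2],1))
plan((.5018,.1767,.02),96.5)
E
```

```text
clock: 34.12
tool_pos: [0.5028, 0.1756, 0.143]
ee_rot: [-0.0, -0.056, 0.998, -0.0]
force: [-0.3, 0.7, -0.2]
opening: 0.0046
gripper_force: 39.2
[0.5027194  0.17571479 0.14300904] 0.004304311604386309
30 tool_dish 0.77 [246. 166.] 8796 [0.5083 0.1709] [0.1253 0.0703] 6.6
30 hex_key 0.97 [249. 222.] 2739 [0.5063 0.173 ] [0.0958 0.0302] 23.9
31 tool_dish 0.56 [193. 275.] 1801 [0.5035 0.1732] [0.1283 0.072 ] 6.0
delta [0.03 0.02 4.92] turn 0.0 alt -30.0 q6 0.09 rows>= 4
```

Dish centre confirmed at (.508,.171), 6.6°. Lowering.

```bash
python3 -m inch '[{"delta_pos":[0.03,0.02,1.5],"turn":0},{"delta_pos":[0.03,0.02,3],"turn":0},{"delta_pos":[0.03,0.02,4],"turn":0},{"delta_pos":[0.03,0.02,4.6],"turn":0},{"delta_pos":[0.03,0.02,4.9],"turn":0},{"delta_pos":[0.03,0.02,5.1],"turn":0},{"delta_pos":[0.03,0.02,5.1],"turn":0},{"delta_pos":[0.03,0.02,5.1],"turn":0},{"delta_pos":[0.03,0.02,5.1],"turn":0}]'
python3 - <<'E'
from h import *
plan((.5018,.1767,.0065),96.5)
E
```

```text
clock: 35.17
tool_pos: [0.5029, 0.177, 0.0167]
ee_rot: [0.001, -0.057, 0.998, 0.0]
force: [-0.0, -0.2, -0.0]
opening: 0.0043
gripper_force: 39.2
delta [ 0.04 -0.01  0.41] turn 0.0 alt -30.0 q6 0.09 rows>= 2
```

```bash
python3 -m inch '[{"delta_pos":[0,0,0.1],"turn":0},{"delta_pos":[0,0,0.18],"turn":0},{"delta_pos":[0,0,0.26],"turn":0},{"delta_pos":[0,0,0.32],"turn":0},{"delta_pos":[0,0,0.34],"turn":0},{"delta_pos":[0,0,0.34],"turn":0},{"delta_pos":[0,0,0.34],"turn":0}]'
```

```text
clock: 35.75
tool_pos: [0.5017, 0.1767, 0.007]
ee_rot: [-0.0, -0.057, 0.998, -0.0]
force: [-0.3, -0.0, -0.3]
opening: 0.0041
gripper_force: 39.2
```

```bash
python3 -m inch '[{"delta_pos":[0,0,0.02],"turn":0},{"delta_pos":[0,0,0.03],"turn":0},{"delta_pos":[0,0,0.04],"turn":0},{"delta_pos":[0,0,0.04],"turn":0}]'
```

```text
clock: 36.08
tool_pos: [0.5018, 0.1768, 0.0062]
ee_rot: [0.0, -0.057, 0.998, 0.0]
force: [-0.7, -1.3, 1.3]
opening: 0.0044
gripper_force: 39.4
```

```bash
python3 -m inch '[{"delta_pos":[0,0,0.01],"turn":0},{"delta_pos":[0,0,0.01],"turn":0},{"delta_pos":[0,0,0.01],"turn":0},{"delta_pos":[0,0,0.01],"turn":0},{"delta_pos":[0,0,-0.6],"turn":0},{"delta_pos":[0,0,-2],"turn":0},{"delta_pos":[0,0,-3.5],"turn":0},{"delta_pos":[0,0,-5],"turn":0},{"delta_pos":[0,0,-6],"turn":0},{"delta_pos":[0,0,-6],"turn":0},{"delta_pos":[0,0,-6],"turn":0},{"delta_pos":[0,0,-6],"turn":0}]' -0.6
python3 - <<'E'
from survey import *
s=eyes.snapshot("wrist");o=ctrl.get_obs();print(o["tool_pos"],o["opening"],o["force"].round(1))
a=np.radians(6.6);u=np.array([np.cos(a),np.sin(a)]);v=np.array([-u[1],u[0]])
for r in regions_of(s,"hex_key"):
  q=np.argwhere(r["region"])[:,::-1];W=ray(s,q,.0125)[:,:2]-[.5086,.1713];P=np.c_[W@u,W@v];print("key in dish",r["p"],len(q),P.min(0).round(4),P.max(0).round(4))
plan((.40,.06,.22),96.5)
E
```

```text
clock: 37.08
tool_pos: [0.5011, 0.1766, 0.1553]
ee_rot: [-0.001, -0.057, 0.998, -0.0]
force: [0.6, 0.4, -0.1]
opening: 0.017
gripper_force: 0.0
[0.50063712 0.17648394 0.15466735] 0.01705606941816281 [-0.1  0.4 -0.8]
key in dish 0.79 880 [-0.0446 -0.0242] [0.0463 0.0081]
delta [ 4.53 -4.17 -2.61] turn 0.0 alt -30.0 q6 0.09 rows>= 6
```

Key lies fully inside the dish. One last look at the stack by measurement.

```bash
python3 -m inch '[{"delta_pos":[-1,-4.3,-2],"turn":0},{"delta_pos":[-1,-4.3,-2],"turn":0},{"delta_pos":[-1,-4.3,-2],"turn":0},{"delta_pos":[-1,-4.3,-2],"turn":0},{"delta_pos":[-1,-4.3,-2],"turn":0},{"delta_pos":[-1,-4.3,-2],"turn":0},{"delta_pos":[-1,-4.3,-2],"turn":0},{"delta_pos":[-1,-4.3,-2],"turn":0}]'
python3 - <<'E'
from survey import *
s=eyes.snapshot("wrist");print(ctrl.get_obs()["tool_pos"])
for z in(.042,.046,.050,.054,.058):print(z,end=" ");circ(s,.521,.0678,z,[(.027,0),(.021,0)])
t=eyes.snapshot("scene")
for z in(.046,.050,.054):print("scene",z,end=" ");circ(t,.521,.068,z,[(.027,0),(.021,0)])
# four sectors of the ring: hue/brightness check incl. dark wall arcs
g=cv2.cvtColor(s["frame"],6);th=np.radians(np.arange(0,360,15))
for r in(.0235,.031,.016):
  uv=proj(s,np.c_[.5212+r*np.cos(th),.0675+r*np.sin(th),np.full(24,.05)]).round().astype(int);print(r,[int(g[v,u]) for u,v in uv])
E
```

```text
clock: 37.85
tool_pos: [0.5376, 0.0738, 0.2049]
ee_rot: [-0.001, -0.058, 0.998, 0.0]
force: [-0.9, 1.0, -0.3]
opening: 0.0172
gripper_force: 0.0
[0.53778666 0.07385326 0.20507952]
0.042 circ 0.5233 0.0682 score 103.2
0.046 circ 0.5223 0.0681 score 101.0
0.05 circ 0.5214 0.0681 score 93.2
0.054 circ 0.521 0.0681 score 76.9
0.058 circ 0.5213 0.0684 score 71.3
scene 0.046 circ 0.5207 0.0703 score 56.2
scene 0.05 circ 0.5193 0.0713 score 55.7
scene 0.054 circ 0.518 0.0723 score 55.2
0.0235 [116, 113, 112, 77, 108, 103, 102, 99, 96, 85, 97, 104, 105, 103, 105, 48, 103, 95, 97, 101, 102, 64, 108, 109]
0.031 [68, 67, 155, 152, 153, 155, 229, 155, 157, 111, 180, 230, 234, 233, 230, 124, 233, 228, 228, 229, 228, 165, 194, 158]
0.016 [223, 223, 223, 223, 223, 224, 226, 227, 230, 232, 236, 241, 245, 223, 220, 160, 203, 169, 233, 231, 227, 225, 225, 224]
```

The ring is centred at the expected height, glass shows inside it, and all four notches show. Handing in.

```bash
python3 -c "
from plant import sign_off; print(sign_off())"
```

```text
the job is handed in; nothing more can be done
None
```

The kit is made up and handed in after about 38 s of the 93 s limit: large spacer, glass blank and notched ring are stacked flat between the posts, the larger hex key lies flat in the dish, and the gripper is holding nothing; I had used my 14 picture views by then, so the ring and key were checked by measurement only.

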